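# Set the ratchet spice stand and load it

### The arm

A 7-joint arm with a two-finger parallel gripper is mounted at the origin on a cart in front of the work surface, level with it; the furniture and walls round the work are solid. World frame = base frame: x ahead of the robot, y to its left, z up, the work surface at z = 0. Lengths are in m, angles in degrees, forces in N, time in s.
With the tool pointing down it reaches from about 0.425 to 0.875 m from the base axis. Payload 9.9 kg.
Tool frame: the origin (TCP) lies at the very end of the fingers, on their centre line; the grasp point (between the pads) lies 19 mm behind it; z points along the fingers, y is the line along which they close (so a half turn about z gives the same grasp; the last joint's range is limited). The gripper opens to 85 mm and grips with 20 to 120 N. Pads are 22 mm wide; open, the fingers measure 114 mm over their backs; the gripper's body (76 mm by 85 mm) begins 54 mm behind the grasp point. The pads swing forward as they close: fully open they stand 13 mm farther back than shut.
Start: joints at [-79.515, 32.985, 1.427, 82.34, -0.859, 64.687, -3.237], TCP at [0.178, 0.651, 0.201] pointing down, gripper open.
Joint ranges: [-157.87, 157.87], [-19.46, 123.44], [-87.15, 90], [11.01, 140.99], [-62.26, 242.26], [9.8, 113.94], [-161.44, 161.44]. Speed limits (degrees/s): [127.2, 127.2, 172.46, 172.46, 180, 180, 180].

### API

Orientations are given as a 3x3 rotation matrix whose columns are the frame's x, y, z axes.
In Python, from workcell import get_state, read_camera, get_calibration, job_done, recognise, trace gives the robot as it stands.
- The arm moves only by the tool arm_command, never from a script. Its argument "rows" is a list of rows, each an object with "hand": the finger opening in mm, from 0 to 85.4; "travel": the shift along the world's x, y, z in mm, a list of three; "yaw": the turn about the world's z in degrees. In form: [{"hand": hand, "travel": [x, y, z], "yaw": yaw}, ...]. A call has 1 to 12 rows; each row shifts and turns the commanded pose from where the row before left it; what a row does not reach is not made up. A row lasts 1/12 s, in which the tool goes at most 41.7 mm and 7.16 degrees, less where a joint would pass 70% of its speed; a pose out of reach is approached as far as the arm can. A call with a gripper value outside its range is refused whole. The fingers move at their own pace and stop on an object; "squeeze" is the grip in N (left out, the last holds). Time passes only in rows, so rows that do not move let the fingers close. It gives the time, the measured TCP pose, the force, the opening and the grip force at its end, in the units of the state.
- get_state(): the state, without advancing time (a new reading comes with each control period).
- read_camera(name): name is "scene" or "top" or "wrist"; returns the picture (420x560x3 uint8, red, green, blue); there is no depth.
- get_calibration(name): a dict with "fovy" (degrees; the focal length in pixels is half the picture's height over the tangent of half this angle, whatever the lens; pixels are square), "cx", "cy" (the principal point, pixels), "R" (3x3) and "t" (3): a world point X has camera coordinates R X + t; the wrist camera has in their place "hand_eye" (4x4, takes a point from camera to tool coordinates, whose origin is the TCP and whose axes are the flange's). Camera axes: x right, y down, z forward; pixel columns grow to the right and rows downward; lengths in m; the calibration is good to about 2 mm. A picture is of the moment at which its call begins: read the wrist's pose just before it. get_calibration takes no time and is no camera call.
- job_done(): hands the job in; it is judged then, once.
Trained networks look in the newest picture that a camera, given by its name, has taken for a name from the list of things; names that differ only in an ending like _2 or _b are one class to them, and where a whole thing is asked for, a point or a joint stands for the part that bears it (a point fixed in the world has none). Each returns a list of dicts, best first, with "score" (0 to 1); they miss things now and then, are a little off and sometimes report something else, mostly with a low value. They report only what shows in the picture. A call takes as long as a camera call. They do not tell look-alikes from the thing itself.
- recognise(camera, label): "centre" ([x, y, z] in m, in world coordinates, good to about 4 mm: the middle of the surface that is visible of it).
- trace(camera, label): "mask" (420x560 bool, what is visible of it).
The state is a dict: "t": time; "q": joint angles; "qvel": joint speeds; "joint_efforts": joint torques, N m; "tcp_pos": TCP position; "ee_rot": TCP orientation; "force": force on the tool from outside, world axes, zero at the start; "wrist_torque": the same for the moment, N m; "opening": finger opening in m; "gripper_force": force on a finger pad.
Only numpy, scipy, OpenCV 4.12 (cv2) and the standard library are available. Lean on these libraries where they do the work, as an engineer would, in place of code of your own. Each camera call takes 0.05 s, during which the arm holds its last target. There are 200 camera calls.

### The job

The shelf of the spice stand is caught too high: press the release key down until the pawl lets go and the shelf sinks right to the bottom, let the key up, then lift the empty shelf three clicks, so that it holds by itself on the third notch. Then slide the tea carton along the foot board at least halfway in under the shelf (standing, or on its side if it has been tipped), and stand every spice jar, and the shaker if there is one, from the front of the worktop upright on the shelf. Leave the other things where they are, and let go of everything at the end.

Things in the scene. Friction and masses are not known exactly. Their poses are not given: they have to be found in the camera images.
- stand: ratchet stand, fixed on the drainer (4 mm above the worktop). Origin under the middle of its wooden foot board; x to its back, y to its left; its front faces the robot. Foot board 8 mm thick, x -100 to 95, y -135 to 135 mm. Steel tower at the back (x 59 to 87, y -22 to 56, up to z 106) guides the toothed bar of the shelf. Grey key housing on the left: x 5 to 55, y 165 to 215, 42 mm tall, key on top.
- shelf (a joint): lift of the shelf, m: 0 right down, 0.080 end stop. A sprung pawl clicks under 5 teeth and holds the shelf at 0.014, 0.028, 0.042 (third notch), 0.056, 0.070; it cannot be pushed down, and let go between notches it sinks to the last one passed. Lifting takes 5 N, up to 9 N at a click (0.5 kg, damping 35 N s/m). Starts on the fourth or fifth notch, settling in the first 0.5 s.
- shelf_top (a point): centre of the shelf's upper surface, moves with it (40 mm above the stand's origin right down, 82 at the third notch); axes as the stand's, 20 mm in front of its origin. Shelf 10 mm thick, 120 deep (stand x -80 to 40), 270 wide (y -135 to 135), with a rim standing 6 mm above the surface; 112 x 262 mm inside the rim.
- shelf_knob (a point): the knob on top of the shelf's rack bar: upright black cylinder 32 mm in diameter, 24 mm tall; this point is on its axis, 12 mm below its top and 12 mm above its underside. 66 mm behind the stand's origin; 150 mm above the stand's origin when the shelf is right down. It moves with the shelf.
- release_key (a joint): travel of the release key, m: 0 up, 0.009 fully down. Sprung: 2 N to start, about 3.5 N fully down. From about 5 mm down it draws the pawl clear and, while it is held down, the shelf sinks by itself to the bottom within a second; let go, it springs up and the pawl is set again. It also dips as the pawl clicks over a tooth.
- key_top (a point): centre of the release key's upper face (black, 36 x 36 mm; 55 mm above the stand's origin when up); the key goes straight down. In the stand's frame at x 30, y 190 mm, clear of the shelf's left end by 37 mm (edge to edge).
- tea_box: closed carton of tea bags, 32 mm thick (its x), 80 long (its y), 52 high, 58 g, standing on the worktop, front middle. Origin at the centre of its underside, z up. Free height between foot board and shelf: 22 mm right down, 64 mm at the third notch (50 at the second, too low for it). Knocked over, it lies 32 mm high and 52 wide.
- spice_jar_1: spice jar: upright glass jar 45 mm in diameter, 106 mm tall, 110 g, with a straight screw cap (45 mm across) on the top 21 mm; body 42 mm across below it. Starts on the worktop left of the sink. Origin at the centre of its underside, z up. May be absent (then None).
- spice_jar_2: spice jar: upright glass jar 45 mm in diameter, 106 mm tall, 110 g, with a straight screw cap (45 mm across) on the top 21 mm; body 42 mm across below it. Starts on the worktop left of the sink. Origin at the centre of its underside, z up. May be absent (then None).
- spice_jar_3: spice jar: upright glass jar 45 mm in diameter, 106 mm tall, 110 g, with a straight screw cap (45 mm across) on the top 21 mm; body 42 mm across below it. Starts on the worktop left of the sink. Origin at the centre of its underside, z up. May be absent (then None).
- spice_jar_4: spice jar: upright glass jar 45 mm in diameter, 106 mm tall, 110 g, with a straight screw cap (45 mm across) on the top 21 mm; body 42 mm across below it. Starts on the worktop left of the sink. Origin at the centre of its underside, z up. May be absent (then None).
- pepper_shaker: shaker: upright, 90 mm tall, 44 mm in diameter up to 70 mm, then a rounded top 34 mm across. Starts on the worktop among the jars. Origin at the centre of its underside, z up. May be absent (then None).
- sardine_tin: flat tin 63 x 105 x 26 mm on the worktop behind the jars. Bystander: leave it where it is.
- soup_tin: round tin, 57 mm across, 72 mm tall, on the worktop behind the jars. Bystander: leave it where it is.
- fork: table fork, 205 mm long, on the front edge to the right. Bystander: leave it where it is.
- egg_timer: round kitchen timer, 61 mm across, 58 mm tall, behind the stand. Bystander: leave it where it is.
There are look-alikes about, which are no part of the job. What is shaped like the spice_jar_2 but pink or turquoise is not meant.

How it is judged (in metres and radians):
On the way, in this order (a step that is already met when the one before it is completed fails the run):
1. the shelf is let right down to the bottom (under 3 mm) and the release key is up again (value of joint each of shelf, release_key below 0.003 m), for 0.2 s.
2. the empty shelf has been lifted to the third notch (38 to 46 mm up) and stays there, with all jars and shakers still below 30 mm (value of joint shelf between 0.038 and 0.046 m and height (world z) of each of spice_jar_1, spice_jar_2, spice_jar_3, spice_jar_4, pepper_shaker below 0.03 m), for 0.4 s.
At the end, for the whole second after the job is handed in: Shelf held on the third notch (38 to 46 mm up), key up; all jars and shakers present stand upright (0.12 rad) and at rest on the shelf inside its rim; the tea carton rests on the foot board, at least half under the shelf (4 mm slack), within 120 mm of its middle (value of joint shelf between 0.038 and 0.046 m and value of joint release_key below 0.003 m and x of tea_box in the frame of stand between -0.084 and 0.03 m and y of tea_box in the frame of stand between -0.12 and 0.12 m and z of tea_box in the frame of stand between 0.002 and 0.034 m and linear speed of each of tea_box, spice_jar_1, spice_jar_2, spice_jar_3, spice_jar_4, pepper_shaker below 0.03 m/s and x of spice_jar_1 in the frame of shelf_top between -0.058 and 0.058 m and y of spice_jar_1 in the frame of shelf_top between -0.133 and 0.133 m and z of spice_jar_1 in the frame of shelf_top between -0.006 and 0.006 m and angle between each of spice_jar_1, spice_jar_2, spice_jar_3, spice_jar_4, pepper_shaker's own z axis and vertical below 0.12 rad and x of spice_jar_2 in the frame of shelf_top between -0.058 and 0.058 m and y of spice_jar_2 in the frame of shelf_top between -0.133 and 0.133 m and z of spice_jar_2 in the frame of shelf_top between -0.006 and 0.006 m and x of spice_jar_3 in the frame of shelf_top between -0.058 and 0.058 m and y of spice_jar_3 in the frame of shelf_top between -0.133 and 0.133 m and z of spice_jar_3 in the frame of shelf_top between -0.006 and 0.006 m and x of spice_jar_4 in the frame of shelf_top between -0.058 and 0.058 m and y of spice_jar_4 in the frame of shelf_top between -0.133 and 0.133 m and z of spice_jar_4 in the frame of shelf_top between -0.006 and 0.006 m and x of pepper_shaker in the frame of shelf_top between -0.058 and 0.058 m and y of pepper_shaker in the frame of shelf_top between -0.133 and 0.133 m and z of pepper_shaker in the frame of shelf_top between -0.006 and 0.006 m); the robot touches nothing.
It fails at once if a bystander (sardine tin, soup tin, fork, timer) is moved more than 4 cm (distance of any of sardine_tin, soup_tin, fork, egg_timer from where it was at the start of the episode above 0.04 m).
Of spice_jar_1, spice_jar_2, spice_jar_3, spice_jar_4, pepper_shaker only 3 to 5 are there at a start; the rules pass over those that are not, and their reading is None.
At some moment in a run one of tea_box may be knocked a few centimetres aside while the robot is not near it.
It also fails if it takes over 210 s, if anything falls off the work surface, if the arm or the gripper's body presses on something with over 40 N, if the wrist force passes 120 N, or if a joint passes its speed limit or range.

## Working session

There is one attempt and no reset: what is moved stays moved. The work goes in short steps, Python scripts to look and compute and a tool call to move; the robot and the scene stay as the last step left them, time stands still between calls to the robot, and variables do not carry over. Pictures are saved under pics/ and viewed, at most 14 in all, crops included, and the job is handed in when it is done.

Besides the shell and the picture viewer there is one more tool, called after "Emit:" as name(argument=value, ...) on one line, values as JSON. arm_command: Moves the arm, as the interface text tells. Its arguments: {"type":"object","properties":{"rows":{"type":"array","items":{"type":"object","properties":{"hand":{"type":"number"},"travel":{"type":"array","items":{"type":"number"}},"yaw":{"type":"number"}}}},"squeeze":{"type":"number"}},"required":["rows"]}

```bash
mkdir -p pics; ls
cat > h.py <<'E'
import numpy as np, cv2
from workcell import *
def save(c,n):
    im=read_camera(c); cv2.imwrite(f'pics/{n}.png',im[:,:,::-1]); return im
def cal(c):
    k=get_calibration(c); f=210/np.tan(np.radians(k['fovy'])/2); return k,f
def proj(c,X):
    k,f=cal(c); p=np.array(k['R'])@np.array(X)+np.array(k['t']); return [k['cx']+f*p[0]/p[2],k['cy']+f*p[1]/p[2]]
def back(c,u,v,z):
    k,f=cal(c); R=np.array(k['R']); t=np.array(k['t'])
    d=R.T@np.array([(u-k['cx'])/f,(v-k['cy'])/f,1]); o=-R.T@t
    return o+d*(z-o[2])/d[2]
E
python3 - <<'E'
from h import *
a=save('scene','s0'); b=save('top','t0')
for l in ['spice_jar_1','pepper_shaker','tea_box','shelf_knob','key_top','stand','shelf_top','sardine_tin','soup_tin','fork','egg_timer']:
  for c in ['top','scene']:
    for d in recognise(c,l)[:7]: print(l,c,round(d['score'],2),np.round(d['centre'],3))
s=get_state(); print(s['t'],s['tcp_pos'],np.round(s['ee_rot'],2).tolist(),s['opening'])
for c in ['top','scene']:
  k,f=cal(c); print(c,-np.array(k['R']).T@np.array(k['t']))
E
```

```text
pics
spice_jar_1 top 0.85 [0.506 0.386 0.092]
spice_jar_1 top 0.81 [0.596 0.422 0.088]
spice_jar_1 top 0.58 [0.453 0.316 0.077]
spice_jar_1 top 0.57 [0.452 0.466 0.074]
spice_jar_1 scene 0.92 [0.517 0.369 0.075]
spice_jar_1 scene 0.79 [0.456 0.309 0.073]
spice_jar_1 scene 0.74 [0.6   0.416 0.073]
spice_jar_1 scene 0.59 [0.463 0.468 0.063]
pepper_shaker top 0.54 [0.437 0.2   0.053]
pepper_shaker scene 0.63 [0.445 0.192 0.052]
tea_box top 0.91 [ 0.446 -0.015  0.052]
tea_box scene 0.66 [ 0.458 -0.032  0.058]
shelf_knob top 0.81 [ 0.595 -0.168  0.115]
shelf_knob scene 0.88 [ 0.603 -0.174  0.112]
shelf_knob scene 0.42 [ 0.588 -0.185  0.113]
key_top top 0.62 [0.636 0.024 0.061]
key_top scene 0.59 [0.642 0.028 0.057]
key_top scene 0.23 [ 0.601 -0.174  0.112]
stand top 0.85 [ 0.584 -0.154  0.114]
stand top 0.72 [0.754 0.024 0.043]
stand scene 0.61 [ 0.589 -0.182  0.116]
stand scene 0.31 [0.444 0.194 0.052]
shelf_top top 0.94 [ 0.6   -0.168  0.109]
shelf_top scene 0.57 [ 0.599 -0.173  0.113]
sardine_tin top 0.76 [0.616 0.207 0.022]
sardine_tin top 0.33 [0.436 0.198 0.053]
sardine_tin top 0.31 [0.452 0.318 0.079]
sardine_tin scene 0.91 [0.617 0.204 0.022]
sardine_tin scene 0.73 [ 0.602 -0.169  0.114]
soup_tin top 0.85 [0.6   0.308 0.062]
soup_tin scene 0.64 [0.611 0.299 0.055]
fork top 0.76 [ 0.447 -0.382  0.005]
fork scene 0.61 [ 0.446 -0.399  0.009]
egg_timer top 0.6 [0.753 0.021 0.042]
egg_timer top 0.57 [ 0.584 -0.153  0.112]
egg_timer scene 0.69 [0.763 0.015 0.039]
1.2 [0.17793753 0.65112539 0.20098876] [[-0.96, 0.26, -0.0], [0.26, 0.96, -0.0], [0.0, -0.0, -1.0]] 0.08560658213150674
top [-0.28134366 -0.20196083  1.31228538]
scene [ 0.22648278 -0.704915    1.07592816]
```

View pics/s0.png

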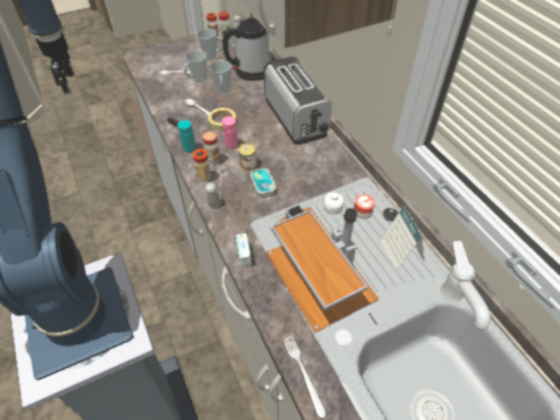

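View pics/t0.png

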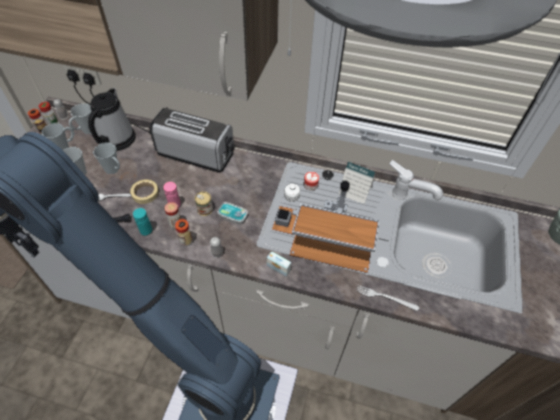

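Scene picture: red-cap jar (201,163), brown-cap jar (210,145) and shaker (212,195) are the wanted ones. Pink (230,130) and turquoise (186,135) are decoys. Carton is at (243,248), stand at about (320,260), key at (295,211). Next, a closer look at the stand.

Run:
```python
from h import *
A=cv2.imread('pics/s0.png')[190:335,225:385]; B=cv2.imread('pics/t0.png')[165:280,255:395]
A=cv2.resize(A,None,fx=4,fy=4,interpolation=2); B=cv2.resize(B,None,fx=4,fy=4,interpolation=2)
cv2.imwrite('pics/cA.png',A); cv2.imwrite('pics/cB.png',B)
read_camera('scene');read_camera('top')
for l in ['key_top','shelf_knob','tea_box','pepper_shaker','spice_jar_1','shelf_top']:
  for c in ['top','scene']:
    for d in trace(c,l)[:4 if 'jar' in l else 1]:
      m=d['mask'].astype(np.uint8); ys,xs=np.nonzero(m)
      print(l,c,round(d['score'],2),m.sum(),xs.min(),xs.max(),ys.min(),ys.max(),xs.mean().round(1),ys.mean().round(1), cv2.boxPoints(cv2.minAreaRect(np.c_[xs,ys].astype(np.float32))).round(1).tolist() if l in('shelf_top','tea_box','key_top') else '')
```

```text
key_top top 0.67 100 277 288 209 219 282.9 214.1 [[276.3999938964844, 217.39999389648438], [278.79998779296875, 207.89999389648438], [289.1000061035156, 210.5], [286.79998779296875, 219.89999389648438]]
key_top scene 0.64 122 289 303 205 216 295.6 210.5 [[287.29998779296875, 208.89999389648438], [300.3999938964844, 203.60000610351562], [303.79998779296875, 212.10000610351562], [290.70001220703125, 217.3000030517578]]
shelf_knob top 0.7 2967 292 379 179 251 337.0 224.8 
shelf_knob scene 0.94 5013 273 367 208 308 321.5 256.5 
tea_box top 0.59 371 267 290 253 275 278.7 264.0 [[263.3999938964844, 263.6000061035156], [271.3999938964844, 250.39999389648438], [294.1000061035156, 264.1000061035156], [286.20001220703125, 277.29998779296875]]
tea_box scene 0.73 477 238 257 142 170 247.9 156.0 [[237.1999969482422, 143.0], [255.89999389648438, 140.89999389648438], [259.0, 169.0], [240.3000030517578, 171.10000610351562]]
pepper_shaker top 0.57 224 210 222 237 257 215.8 247.2 
pepper_shaker scene 0.55 280 206 220 184 207 212.3 195.9 
spice_jar_1 top 0.82 336 133 151 208 234 142.2 221.3 
spice_jar_1 top 0.82 274 164 180 182 205 171.7 192.8 
spice_jar_1 top 0.7 292 165 180 202 229 172.0 213.5 
spice_jar_1 top 0.59 323 175 191 219 246 183.4 232.5 
spice_jar_1 scene 0.93 392 179 195 121 151 187.0 136.2 
spice_jar_1 scene 0.84 381 204 219 133 163 211.7 147.4 
spice_jar_1 scene 0.72 417 193 211 149 181 202.2 164.8 
spice_jar_1 scene 0.68 387 223 237 117 147 230.3 131.7 
shelf_top top 0.78 2907 292 378 180 251 336.7 225.0 [[290.8999938964844, 233.6999969482422], [305.1000061035156, 171.0], [388.0, 189.6999969482422], [373.8999938964844, 252.5]]
shelf_top scene 0.58 5079 272 367 208 309 321.6 256.7 [[270.5, 226.60000610351562], [347.70001220703125, 191.5], [388.5, 281.3999938964844], [311.29998779296875, 316.5]]
```

View pics/cA.png

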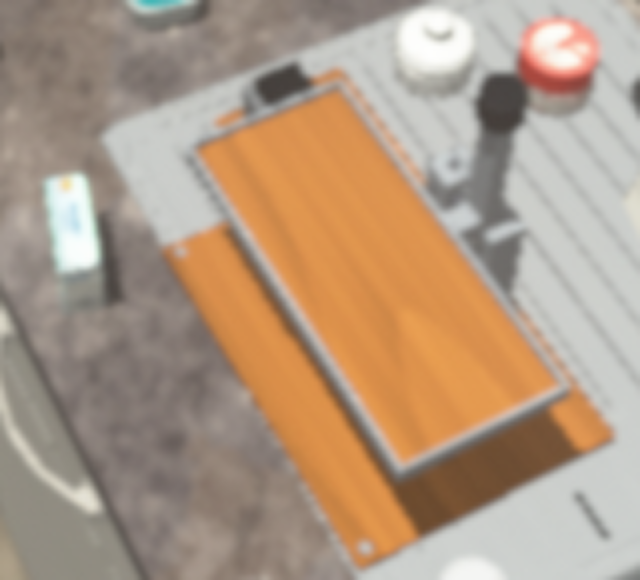

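View pics/cB.png

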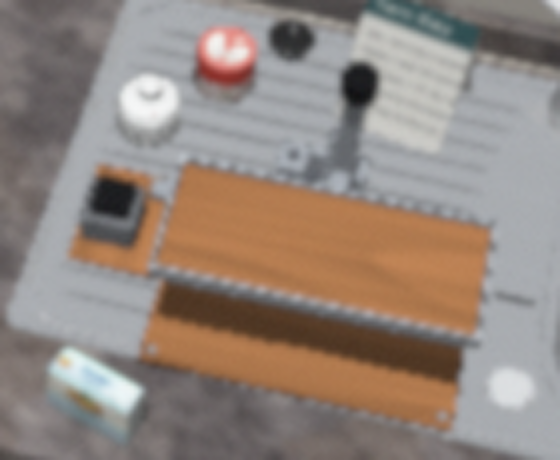

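```bash
cat > fit.py <<'E'
from h import *
from scipy.optimize import least_squares
P={'scene':(225,190,[((-.1,.135,.008,0),165,247),((-.1,-.135,.008,0),365,568),((.095,-.135,.008,0),612,438),((.066,0,.174,1),500,84),((.03,.19,.055,0),285,80),
((-.08,.135,.046,1),195,148),((.04,.135,.046,1),340,80),((.04,-.135,.046,1),568,385),((-.08,-.135,.046,1),400,467)]),
'top':(255,165,[((-.1,.135,.008,0),140,365),((-.1,-.135,.008,0),452,428),((.066,0,.174,1),360,76),((.03,.19,.055,0),115,197),
((-.08,.135,.046,1),155,268),((.04,.135,.046,1),182,163),((.04,-.135,.046,1),492,225),((-.08,-.135,.046,1),478,335)])}
def W(p,q):
  c,s=np.cos(p[2]),np.sin(p[2]); return [p[0]+c*q[0]-s*q[1],p[1]+s*q[0]+c*q[1],.004+q[2]+(p[3] if q[3] else 0)]
def r(p):
  o=[]
  for c,(ox,oy,L) in P.items():
    for q,u,v in L:
      o+= list(np.array(proj(c,W(p,q)))-[ox+u/4-.4,oy+v/4-.4])
  return np.array(o)
s=least_squares(r,[.62,-.16,0,.07],loss='soft_l1')
p=s.x;print(p,np.degrees(p[2]));print(r(p).reshape(-1,2).round(1).tolist())
for n,q in dict(key=(.03,.19,.055,0),knob=(.066,0,.15,1),shelf=(-.02,0,.04,1)).items(): print(n,np.round(W(p,q),4))
# jars etc: fit by silhouettes via back projection at mid height
for n,h,a,b in [('red',.053,(202.2,164.8),(183.4,232.5)),('brown',.053,(211.7,147.4),(172,213.5)),('shaker',.045,(212.3,195.9),(215.8,247.2)),('tea',.026,None,(278.7,264))]:
  print(n,a and back('scene',*a,h).round(4),back('top',*b,h).round(4))
# tea top face corners from crops
for c,o,L in [('scene',(225,190),[(46,178),(82,173),(102,268),(66,275)]),('top',(255,165),[(62,348),(145,397),(132,415),(48,368)])]:
  print(c,[back(c,o[0]+u/4-.4,o[1]+v/4-.4,.052)[:2].round(3).tolist() for u,v in L])
E
python3 fit.py
```

```text
[ 0.6175602  -0.16635492  0.03306536  0.06201659] 1.8945055188618838
[[-1.2, -0.5], [-0.9, -0.9], [1.6, -2.3], [1.1, -0.8], [-0.3, 0.1], [-3.0, -0.3], [-0.3, 0.0], [0.8, 0.3], [0.2, 1.7], [-0.2, -1.6], [0.7, 0.5], [0.8, -1.1], [-0.1, -0.7], [-1.4, 1.3], [-0.1, -0.5], [1.4, 0.7], [0.6, 2.7]]
key [0.6413 0.0245 0.059 ]
knob [ 0.6835 -0.1642  0.216 ]
shelf [ 0.5976 -0.167   0.106 ]
red [0.4662 0.3233 0.053 ] [0.4671 0.3282 0.053 ]
brown [0.5221 0.3851 0.053 ] [0.5302 0.3988 0.053 ]
shaker [0.4492 0.1937 0.045 ] [0.4481 0.2042 0.045 ]
tea None [ 0.4577 -0.0127  0.026 ]
scene [[0.456, 0.026], [0.48, 0.019], [0.46, -0.059], [0.436, -0.054]]
top [[0.48, 0.024], [0.455, -0.054], [0.435, -0.049], [0.458, 0.029]]
```

Emit:
arm_command(rows=[{"hand": 0, "travel": [23, -31, 0], "yaw": 2}, {"hand": 0, "travel": [23, -31, 0], "yaw": 2}, {"hand": 0, "travel": [23, -31, 0], "yaw": 2}, {"hand": 0, "travel": [23, -31, 0], "yaw": 2}, {"hand": 0, "travel": [23, -31, 0], "yaw": 2}, {"hand": 0, "travel": [23, -31, 0], "yaw": 2}, {"hand": 0, "travel": [23, -31, 0], "yaw": 2}, {"hand": 0, "travel": [23, -31, 0], "yaw": 2}, {"hand": 0, "travel": [23, -31, 0], "yaw": 1}, {"hand": 0, "travel": [23, -31, 0], "yaw": 0}, {"hand": 0, "travel": [23, -31, 0], "yaw": 0}, {"hand": 0, "travel": [23, -31, 0], "yaw": 0}])

```text
t: 2.9
tcp_pos: [0.4549, 0.2775, 0.2013]
ee_rot: [[-1.0, -0.03, 0.001], [-0.03, 1.0, 0.0], [-0.001, 0.0, -1.0]]
force: [1.4, 0.6, 0.5]
opening: -0.0001
gripper_force: 0.0
```

Emit:
arm_command(rows=[{"hand": 0, "travel": [23, -31, 0], "yaw": 0}, {"hand": 0, "travel": [23, -31, 0], "yaw": 0}, {"hand": 0, "travel": [23, -31, 0], "yaw": 0}, {"hand": 0, "travel": [23, -31, 0], "yaw": 0}, {"hand": 0, "travel": [23, -31, 0], "yaw": 0}, {"hand": 0, "travel": [23, -31, 0], "yaw": 0}, {"hand": 0, "travel": [23, -31, 0], "yaw": 0}, {"hand": 0, "travel": [23, -31, 0], "yaw": 0}, {"hand": 0, "travel": [3, -7, -35], "yaw": 0}, {"hand": 0, "travel": [0, 0, -35], "yaw": 0}, {"hand": 0, "travel": [0, 0, -30], "yaw": 0}, {"hand": 0, "travel": [0, 0, 0], "yaw": 0}])

```text
t: 3.9
tcp_pos: [0.6371, 0.0236, 0.0951]
ee_rot: [[-1.0, -0.03, -0.009], [-0.03, 1.0, -0.001], [0.01, -0.0, -1.0]]
force: [-0.6, 0.4, -0.2]
opening: 0.0002
gripper_force: 0.0
```

Emit:
arm_command(rows=[{"hand": 0, "travel": [0, 0, -20], "yaw": 0}, {"hand": 0, "travel": [0, 0, -18], "yaw": 0}, {"hand": 0, "travel": [0, 0, -5], "yaw": 0}, {"hand": 0, "travel": [0, 0, -5], "yaw": 0}, {"hand": 0, "travel": [0, 0, -4], "yaw": 0}, {"hand": 0, "travel": [0, 0, 0], "yaw": 0}, {"hand": 0, "travel": [0, 0, 0], "yaw": 0}, {"hand": 0, "travel": [0, 0, 0], "yaw": 0}])

```text
t: 4.57
tcp_pos: [0.6415, 0.0242, 0.05]
ee_rot: [[-1.0, -0.03, 0.001], [-0.03, 1.0, 0.0], [-0.001, 0.0, -1.0]]
force: [0.5, -0.2, -0.2]
opening: -0.0001
gripper_force: 0.0
```

Run:
```python
from h import *
a=save('wrist','w1'); b=save('scene','s1')
cv2.imwrite('pics/s1c.png',np.hstack([cv2.resize(b[190:330,225:385,::-1],(400,350),interpolation=2),cv2.resize(a[:,:,::-1],(400,350),interpolation=2)]))
print(get_state()['force'])
```

```text
[-0.44750349  0.85778181 -0.61138835]
```

View pics/s1c.png

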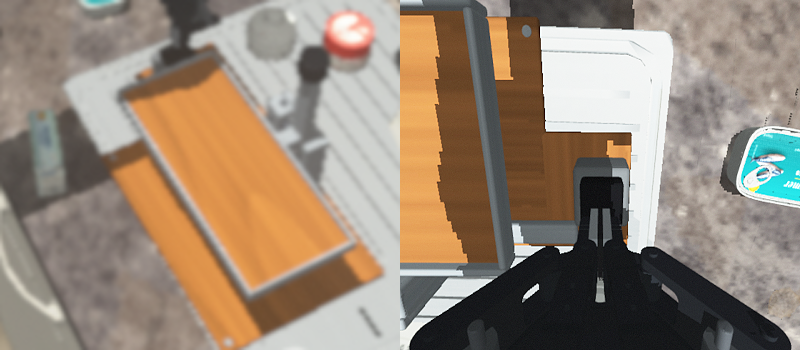

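Fingers are on the key, at about (600,195) in the wrist half, but there is no force yet. I'll press a little deeper.

Emit:
arm_command(rows=[{"hand": 0, "travel": [0, 0, -2], "yaw": 0}, {"hand": 0, "travel": [0, 0, 0], "yaw": 0}, {"hand": 0, "travel": [0, 0, 0], "yaw": 0}, {"hand": 0, "travel": [0, 0, 0], "yaw": 0}])

```text
t: 5.0
tcp_pos: [0.6409, 0.0241, 0.047]
ee_rot: [[-1.0, -0.03, -0.0], [-0.03, 1.0, -0.0], [0.0, -0.0, -1.0]]
force: [-1.1, 0.2, -0.3]
opening: 0.0002
gripper_force: 0.0
```

Emit:
arm_command(rows=[{"hand": 0, "travel": [0, 0, -2], "yaw": 0}, {"hand": 0, "travel": [0, 0, 0], "yaw": 0}, {"hand": 0, "travel": [0, 0, 0], "yaw": 0}, {"hand": 0, "travel": [0, 0, 0], "yaw": 0}])

```text
t: 5.33
tcp_pos: [0.6409, 0.0241, 0.0449]
ee_rot: [[-1.0, -0.03, -0.0], [-0.03, 1.0, -0.0], [0.0, -0.0, -1.0]]
force: [1.0, 0.7, -0.3]
opening: -0.0004
gripper_force: 0.0
```

```bash
cat >> h.py <<'E'
def wpix(X,s=None):
    k,f=cal('wrist'); s=s or get_state(); R=np.array(s['ee_rot']); H=np.array(k['hand_eye'])
    p=R.T@(np.array(X)-s['tcp_pos']); p=H[:3,:3].T@(p-H[:3,3]); return np.array([k['cx']+f*p[0]/p[2],k['cy']+f*p[1]/p[2]])
def wback(u,v,z,s=None):
    k,f=cal('wrist'); s=s or get_state(); R=np.array(s['ee_rot']); H=np.array(k['hand_eye'])
    o=R@H[:3,3]+s['tcp_pos']; d=R@H[:3,:3]@np.array([(u-k['cx'])/f,(v-k['cy'])/f,1]); return o+d*(z-o[2])/d[2]
E
python3 - <<'E'
from h import *
s=get_state();print(get_calibration('wrist'))
print('tcp',wpix(s['tcp_pos']),'key',wpix([.6413,.0245,.059]))
a=save('wrist','w2'); cv2.imwrite('pics/w2c.png',cv2.resize(a[150:370,180:380,::-1],None,fx=2.7,fy=2.7))
for l in ['key_top']:
  for c in ['wrist']:
    for d in recognise(c,l)[:2]: print(d)
E
```

```text
{'fovy': 69.39484259644328, 'cx': 279.9335638742508, 'cy': 207.12932075509883, 'hand_eye': array([[-1.50243480e-04, -9.53428287e-01, -3.01619759e-01,
         7.80254673e-02],
       [ 9.99999840e-01,  2.11313189e-05, -5.64918735e-04,
         5.64777667e-04],
       [ 5.44983125e-04, -3.01619796e-01,  9.53428131e-01,
        -1.72492928e-01],
       [ 0.00000000e+00,  0.00000000e+00,  0.00000000e+00,
         1.00000000e+00]])}
tcp [279.19293848 243.21182481] key [279.77224494 254.01252937]
{'centre': [0.6291, 0.0266, 0.0586], 'score': 0.56}
```

View pics/w2c.png

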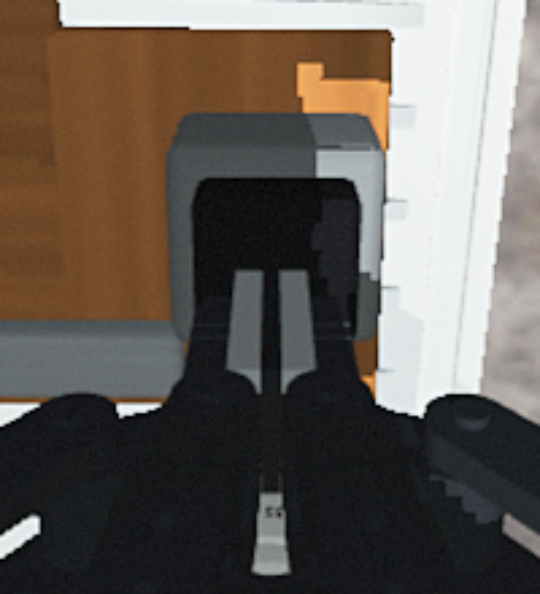

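Wrist view: the fingertips sit centred on the black key, tips at about (270,270) in the crop. I'll check whether the shelf sank.

Run:
```python
from h import *
a=save('scene','s2');b=save('top','t2')
cv2.imwrite('pics/s2c.png',np.hstack([cv2.resize(a[190:330,225:385,::-1],(400,350),interpolation=2),cv2.resize(b[165:288,255:395,::-1],(400,350),interpolation=2)]))
s=get_state();print(s['force'],s['wrist_torque'],s['joint_efforts'])
```

```text
[-0.91155406  0.07538651 -0.38772201] [ 0.05527081 -0.02287002  0.04123857] [-4.62577373e-04 -7.73247457e+01  3.10928196e+00 -2.16304922e+01
  1.19674805e-02  2.70437369e-03 -4.38116274e-05]
```

View pics/s2c.png

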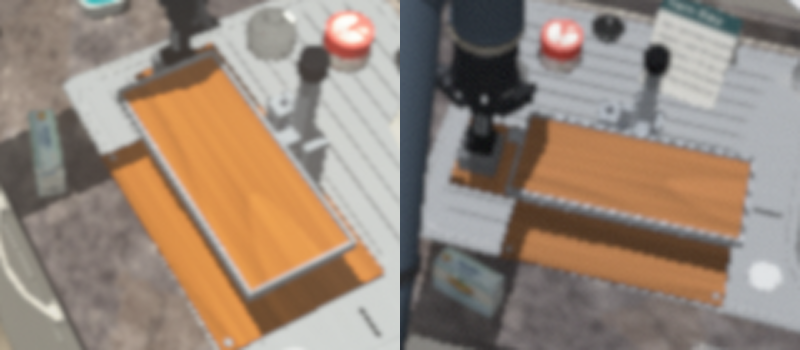

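Emit:
arm_command(rows=[{"hand": 0, "travel": [0, 0, -1.5], "yaw": 0}, {"hand": 0, "travel": [0, 0, -1.5], "yaw": 0}, {"hand": 0, "travel": [0, 0, 0], "yaw": 0}, {"hand": 0, "travel": [0, 0, 0], "yaw": 0}])

```text
t: 5.87
tcp_pos: [0.6408, 0.0241, 0.0418]
ee_rot: [[-1.0, -0.03, -0.0], [-0.03, 1.0, -0.0], [0.0, -0.0, -1.0]]
force: [-0.2, 1.0, 0.5]
opening: -0.0001
gripper_force: 0.0
```

Emit:
arm_command(rows=[{"hand": 0, "travel": [0, 0, -1.5], "yaw": 0}, {"hand": 0, "travel": [0, 0, -1.5], "yaw": 0}, {"hand": 0, "travel": [0, 0, 0], "yaw": 0}, {"hand": 0, "travel": [0, 0, 0], "yaw": 0}])

```text
t: 6.2
tcp_pos: [0.6409, 0.0241, 0.0388]
ee_rot: [[-1.0, -0.03, -0.0], [-0.03, 1.0, -0.0], [0.0, -0.0, -1.0]]
force: [-0.2, 0.1, -0.3]
opening: -0.0
gripper_force: 0.0
```

Run:
```python
from h import *
s=get_state(); X=np.array(s['tcp_pos'])
W=read_camera('wrist')[:,:,::-1].copy();S=read_camera('scene')[:,:,::-1].copy();T=read_camera('top')[:,:,::-1].copy()
out=[]
for c,im in(('scene',S),('top',T)):
  for P in (X,[.6413,.0245,.059]): print(c,np.round(proj(c,P),1))
  u,v=map(int,proj(c,X)); out.append(cv2.resize(im[v-30:v+20,u-33:u+33],(396,300),interpolation=2))
w=cv2.resize(W[150:350,180:380],(396,396))
w2=cv2.convertScaleAbs(w,alpha=3,beta=10)
cv2.imwrite('pics/c3.png',np.vstack([np.hstack(out),np.hstack([w,w2])[:300]]))
```

```text
scene [295.4 214.2]
scene [295.6 209.7]
top [283.2 216.7]
top [283.3 213.2]
```

View pics/c3.png

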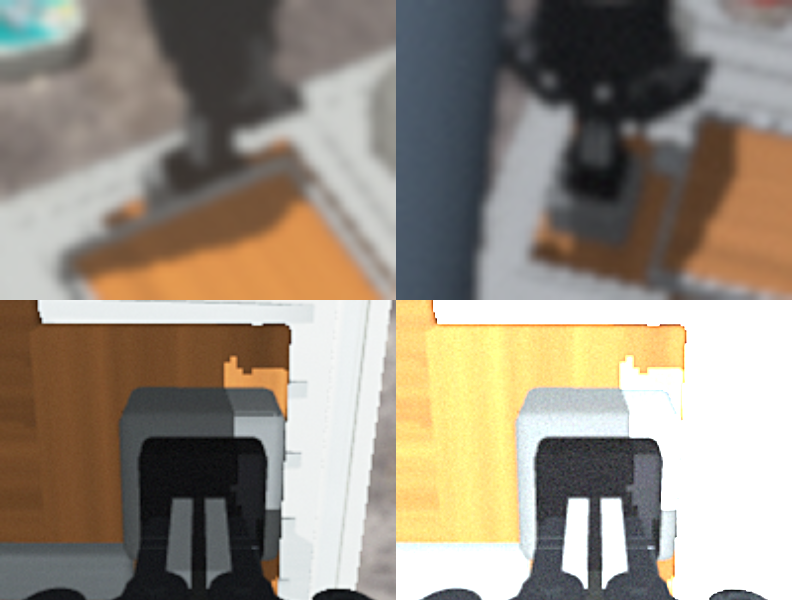

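Emit:
arm_command(rows=[{"hand": 0, "travel": [0, 0, -1.5], "yaw": 0}, {"hand": 0, "travel": [0, 0, -1.5], "yaw": 0}, {"hand": 0, "travel": [0, 0, 0], "yaw": 0}, {"hand": 0, "travel": [0, 0, 0], "yaw": 0}])

```text
t: 6.68
tcp_pos: [0.6408, 0.0241, 0.0358]
ee_rot: [[-1.0, -0.03, -0.0], [-0.03, 1.0, -0.0], [0.0, -0.0, -1.0]]
force: [-0.4, -0.3, -0.5]
opening: -0.0002
gripper_force: 0.0
```

Emit:
arm_command(rows=[{"hand": 0, "travel": [0, 0, -1.5], "yaw": 0}, {"hand": 0, "travel": [0, 0, -1.5], "yaw": 0}, {"hand": 0, "travel": [0, 0, 0], "yaw": 0}, {"hand": 0, "travel": [0, 0, 0], "yaw": 0}])

```text
t: 7.02
tcp_pos: [0.6409, 0.0241, 0.0328]
ee_rot: [[-1.0, -0.03, -0.0], [-0.03, 1.0, -0.0], [0.0, -0.0, -1.0]]
force: [-0.0, -0.0, -0.4]
opening: 0.0002
gripper_force: 0.0
```

Emit:
arm_command(rows=[{"hand": 0, "travel": [0, 0, -1.5], "yaw": 0}, {"hand": 0, "travel": [0, 0, -1.5], "yaw": 0}, {"hand": 0, "travel": [0, 0, 0], "yaw": 0}, {"hand": 0, "travel": [0, 0, 0], "yaw": 0}])

```text
t: 7.35
tcp_pos: [0.6408, 0.0241, 0.0298]
ee_rot: [[-1.0, -0.03, -0.0], [-0.03, 1.0, -0.0], [0.0, -0.0, -1.0]]
force: [0.4, 0.9, -1.0]
opening: 0.0
gripper_force: 0.0
```

Run:
```python
from h import *
s=get_state(); 
W=read_camera('wrist')[:,:,::-1].copy();T=read_camera('top')[:,:,::-1].copy()
w2=cv2.convertScaleAbs(W,alpha=2.2,beta=10)
for h in (0,-.019,-.03):
  R=np.array(s['ee_rot']);X=np.array(s['tcp_pos'])+R@[0,0,h]; print(h,wpix(X,s),proj('top',X))
  cv2.circle(w2,tuple(int(a) for a in wpix(X,s)),2,(0,0,255),-1)
cv2.imwrite('pics/c4.png',np.hstack([cv2.resize(w2[140:340,180:380],(500,500)),cv2.resize(T[180:240,260:290],(250,500),interpolation=2)]))
```

```text
0 [279.19294124 243.21182788] [np.float64(283.10768669827723), np.float64(218.23779437542268)]
-0.019 [279.09547624 257.29143281] [np.float64(283.2506152499448), np.float64(215.03678306958497)]
-0.03 [279.02892327 266.90554762] [np.float64(283.3346166089646), np.float64(213.15549835221498)]
```

View pics/c4.png

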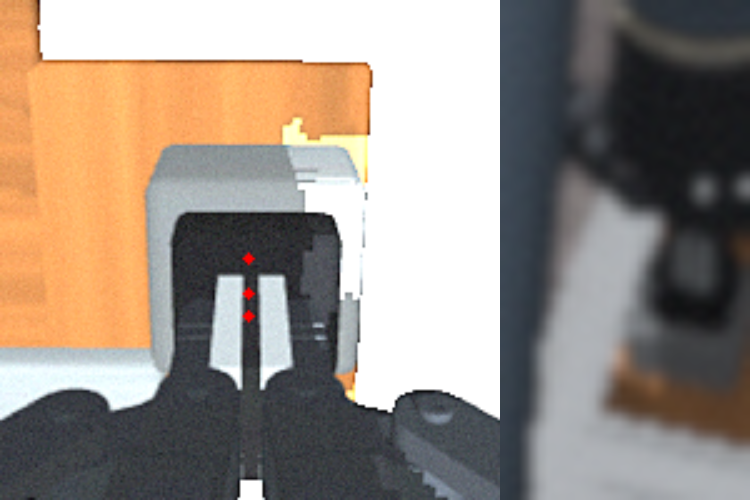

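The tips are still above the key: the strips end at row 250, which puts them well above the nominal TCP. I'll turn 90° so the wide knuckles clear the shelf edge, then go on down.

Emit:
arm_command(rows=[{"hand": 0, "travel": [0, 0, 10], "yaw": -7}, {"hand": 0, "travel": [0, 0, 0], "yaw": -7}, {"hand": 0, "travel": [0, 0, 0], "yaw": -7}, {"hand": 0, "travel": [0, 0, 0], "yaw": -7}, {"hand": 0, "travel": [0, 0, 0], "yaw": -7}, {"hand": 0, "travel": [0, 0, 0], "yaw": -7}, {"hand": 0, "travel": [0, 0, 0], "yaw": -7}, {"hand": 0, "travel": [0, 0, 0], "yaw": -7}, {"hand": 0, "travel": [0, 0, 0], "yaw": -7}, {"hand": 0, "travel": [0, 0, 0], "yaw": -7}, {"hand": 0, "travel": [0, 0, 0], "yaw": -7}, {"hand": 0, "travel": [0, 0, 0], "yaw": -7}])

```text
t: 8.45
tcp_pos: [0.6411, 0.0243, 0.0401]
ee_rot: [[-0.128, 0.992, 0.0], [0.992, 0.128, 0.0], [0.0, 0.0, -1.0]]
force: [-0.5, -0.4, 0.6]
opening: -0.0
gripper_force: 0.0
```

Emit:
arm_command(rows=[{"hand": 0, "travel": [0, 0, 0], "yaw": -6}, {"hand": 0, "travel": [0, 0, -5], "yaw": 0}, {"hand": 0, "travel": [0, 0, -5], "yaw": 0}, {"hand": 0, "travel": [0, 0, -2], "yaw": 0}, {"hand": 0, "travel": [0, 0, 0], "yaw": 0}, {"hand": 0, "travel": [0, 0, 0], "yaw": 0}])

```text
t: 8.95
tcp_pos: [0.6407, 0.024, 0.0277]
ee_rot: [[-0.031, 1.0, -0.001], [1.0, 0.031, 0.0], [0.0, -0.001, -1.0]]
force: [0.8, -0.1, -0.2]
opening: -0.0002
gripper_force: 0.0
```

Emit:
arm_command(rows=[{"hand": 0, "travel": [0, 0, -1], "yaw": 0}, {"hand": 0, "travel": [0, 0, -1], "yaw": 0}, {"hand": 0, "travel": [0, 0, -1], "yaw": 0}, {"hand": 0, "travel": [0, 0, 0], "yaw": 0}, {"hand": 0, "travel": [0, 0, 0], "yaw": 0}])

```text
t: 9.37
tcp_pos: [0.6409, 0.0241, 0.0249]
ee_rot: [[-0.03, 1.0, -0.0], [1.0, 0.03, 0.0], [0.0, -0.0, -1.0]]
force: [-0.4, -0.6, 0.4]
opening: -0.0002
gripper_force: 0.0
```

Emit:
arm_command(rows=[{"hand": 0, "travel": [0, 0, -1], "yaw": 0}, {"hand": 0, "travel": [0, 0, -1], "yaw": 0}, {"hand": 0, "travel": [0, 0, -1], "yaw": 0}, {"hand": 0, "travel": [0, 0, 0], "yaw": 0}, {"hand": 0, "travel": [0, 0, 0], "yaw": 0}])

```text
t: 9.78
tcp_pos: [0.6412, 0.0243, 0.0221]
ee_rot: [[-0.03, 1.0, 0.0], [1.0, 0.03, 0.0], [0.0, 0.001, -1.0]]
force: [0.3, 1.5, 6.8]
opening: 0.0
gripper_force: 3.2
```

Run:
```python
from h import *
s=get_state(); print(s['force'],s['tcp_pos'],s['joint_efforts'])
W=read_camera('wrist')[:,:,::-1].copy();S=read_camera('scene')[:,:,::-1]
w2=cv2.convertScaleAbs(W,alpha=2,beta=10)
cv2.imwrite('pics/c5.png',np.hstack([cv2.resize(w2,(480,360)),cv2.resize(S[190:310,250:356],(318,360),interpolation=2)]))
```

```text
[0.30564661 1.49255273 6.80811353] [0.64122713 0.02430396 0.02213984] [ 4.95355334e-01 -7.45797443e+01  1.20595273e+01 -1.82711327e+01
  1.87687129e-01 -7.55465264e-02  6.15105964e-03]
```

View pics/c5.png

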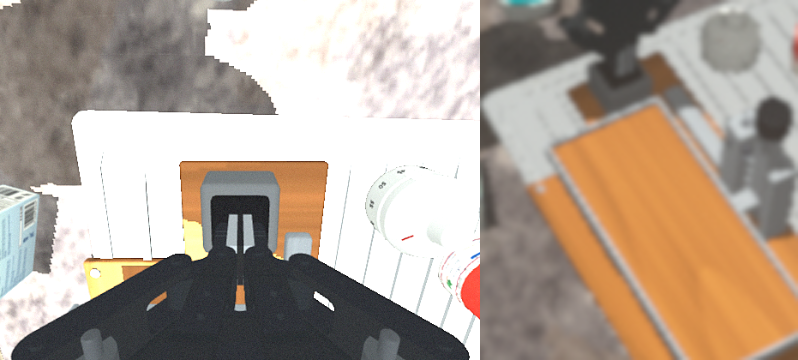

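The shelf sank: it is low in the scene crop, with about 6.8 N on the key. So the real fingertips end about 28 mm short of the nominal TCP. Now I release the key and head for the knob.

Emit:
arm_command(rows=[{"hand": 0, "travel": [0, 0, 0], "yaw": 0}, {"hand": 0, "travel": [0, 0, 0], "yaw": 0}, {"hand": 0, "travel": [0, 0, 0], "yaw": 0}, {"hand": 0, "travel": [0, 0, 0], "yaw": 0}, {"hand": 0, "travel": [0, 0, 0], "yaw": 0}, {"hand": 0, "travel": [0, 0, 10], "yaw": 0}, {"hand": 0, "travel": [0, 0, 30], "yaw": 0}, {"hand": 0, "travel": [0, 0, 35], "yaw": 0}, {"hand": 0, "travel": [0, 0, 35], "yaw": 0}, {"hand": 0, "travel": [0, 0, 35], "yaw": 0}, {"hand": 0, "travel": [0, 0, 33], "yaw": 0}, {"hand": 0, "travel": [0, 0, 0], "yaw": 0}])

```text
t: 10.88
tcp_pos: [0.6437, 0.0229, 0.2073]
ee_rot: [[-0.029, 1.0, 0.009], [1.0, 0.029, -0.0], [-0.0, 0.009, -1.0]]
force: [1.3, -1.1, 0.0]
opening: -0.0001
gripper_force: 0.0
```

Emit:
arm_command(rows=[{"hand": 60, "travel": [7, -32, 0], "yaw": 0}, {"hand": 60, "travel": [7, -32, 0], "yaw": 0}, {"hand": 60, "travel": [7, -31, 0], "yaw": 0}, {"hand": 60, "travel": [7, -31, 0], "yaw": 0}, {"hand": 60, "travel": [7, -31, 0], "yaw": 0}, {"hand": 60, "travel": [7, -31, 0], "yaw": 0}, {"hand": 60, "travel": [0, 0, 0], "yaw": 0}, {"hand": 60, "travel": [0, 0, 0], "yaw": 0}])

```text
t: 11.55
tcp_pos: [0.682, -0.167, 0.1998]
ee_rot: [[-0.025, 1.0, -0.001], [1.0, 0.025, -0.001], [-0.001, -0.001, -1.0]]
force: [1.2, 0.3, 0.6]
opening: 0.06
gripper_force: 0.0
```

Run:
```python
from h import *
s=get_state(); print(s['tcp_pos'],s['opening'],np.round(s['q'],1))
W=save('wrist','w6')[:,:,::-1].copy();S=read_camera('scene')[:,:,::-1]
print('knob pred',wpix([.6835,-.1642,.166],s))
w2=cv2.convertScaleAbs(W,alpha=1.6,beta=10)
cv2.imwrite('pics/c6.png',np.hstack([cv2.resize(w2,(480,360)),cv2.resize(S[190:310,250:356],(318,360),interpolation=2)]))
for c in('wrist','scene'):
  for l in('shelf_knob','shelf_top'): print(c,l,[(np.round(d['centre'],3),d['score']) for d in recognise(c,l)[:2]])
```

```text
[ 0.68197545 -0.16700822  0.19979713] 0.06000786191351956 [ -7.3  39.2  33.2  78.4 -21.7  68.8  29.3]
knob pred [283.35902023 219.72343875]
wrist shelf_knob [(array([ 0.6  , -0.147,  0.044]), 0.93), (array([ 0.463, -0.026,  0.049]), 0.62)]
wrist shelf_top [(array([ 0.6  , -0.145,  0.046]), 0.78)]
scene shelf_knob [(array([ 0.602, -0.174,  0.045]), 0.8)]
scene shelf_top [(array([ 0.598, -0.175,  0.043]), 0.72)]
```

View pics/c6.png

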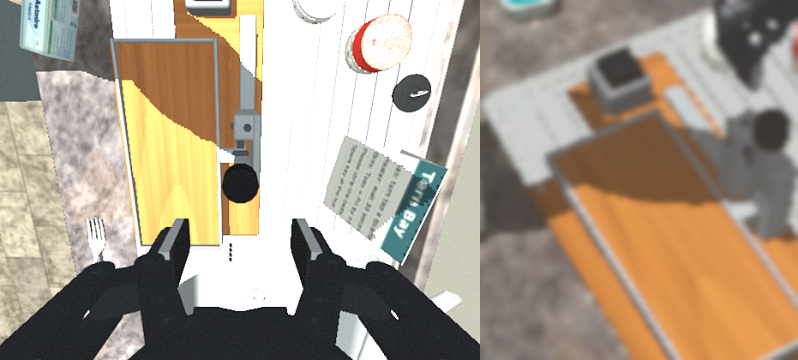

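Wrist view: the knob's black disc is at (240,183) in the crop, so the knob is at about (0.681,-0.160). The shelf is down (surface z about 0.044) and the key is up.

Emit:
arm_command(rows=[{"hand": 60, "travel": [-2, 4, -20], "yaw": 0}, {"hand": 60, "travel": [0, 0, -25], "yaw": 0}, {"hand": 60, "travel": [0, 0, -25], "yaw": 0}, {"hand": 60, "travel": [0, 0, -20], "yaw": 0}, {"hand": 60, "travel": [0, 0, -6], "yaw": 0}, {"hand": 60, "travel": [0, 0, 0], "yaw": 0}, {"hand": 28, "travel": [0, 0, 0], "yaw": 0}, {"hand": 28, "travel": [0, 0, 0], "yaw": 0}, {"hand": 28, "travel": [0, 0, 0], "yaw": 0}, {"hand": 28, "travel": [0, 0, 0], "yaw": 0}, {"hand": 28, "travel": [0, 0, 0], "yaw": 0}, {"hand": 28, "travel": [0, 0, 0], "yaw": 0}], squeeze=60)

```text
t: 12.85
tcp_pos: [0.6821, -0.1602, 0.106]
ee_rot: [[-0.03, 1.0, 0.003], [1.0, 0.03, -0.0], [-0.001, 0.003, -1.0]]
force: [-0.1, 1.7, 5.6]
opening: 0.0306
gripper_force: 59.1
```

Emit:
arm_command(rows=[{"hand": 28, "travel": [0, 0, 4], "yaw": 0}, {"hand": 28, "travel": [0, 0, 4], "yaw": 0}, {"hand": 28, "travel": [0, 0, 4], "yaw": 0}, {"hand": 28, "travel": [0, 0, 4], "yaw": 0}, {"hand": 28, "travel": [0, 0, 4], "yaw": 0}, {"hand": 28, "travel": [0, 0, 4], "yaw": 0}, {"hand": 28, "travel": [0, 0, 4], "yaw": 0}, {"hand": 28, "travel": [0, 0, 4], "yaw": 0}, {"hand": 28, "travel": [0, 0, 4], "yaw": 0}, {"hand": 28, "travel": [0, 0, 4], "yaw": 0}, {"hand": 28, "travel": [0, 0, 4], "yaw": 0}, {"hand": 28, "travel": [0, 0, 3], "yaw": 0}])

```text
t: 13.85
tcp_pos: [0.6818, -0.1602, 0.1513]
ee_rot: [[-0.03, 1.0, 0.001], [1.0, 0.03, -0.001], [-0.001, 0.001, -1.0]]
force: [7.0, -1.7, -13.1]
opening: 0.0303
gripper_force: 62.5
```

Emit:
arm_command(rows=[{"hand": 28, "travel": [0, 0, 0], "yaw": 0}, {"hand": 28, "travel": [0, 0, 0], "yaw": 0}, {"hand": 28, "travel": [0, 0, 0], "yaw": 0}])

```text
t: 14.1
tcp_pos: [0.6819, -0.1602, 0.1513]
ee_rot: [[-0.03, 1.0, 0.002], [1.0, 0.03, -0.001], [-0.001, 0.002, -1.0]]
force: [5.6, -2.3, -5.6]
opening: 0.0302
gripper_force: 63.0
```

Run:
```python
from h import *
read_camera('scene')
for l in('shelf_knob','shelf_top'): print(l,[(np.round(d['centre'],3),d['score']) for d in recognise('scene',l)[:2]])
```

```text
shelf_knob [(array([ 0.599, -0.173,  0.088]), 0.77), (array([0.456, 0.31 , 0.073]), 0.29)]
shelf_top [(array([ 0.598, -0.172,  0.089]), 0.71), (array([0.455, 0.315, 0.072]), 0.31)]
```

Emit:
arm_command(rows=[{"hand": 28, "travel": [0, 0, -4], "yaw": 0}, {"hand": 28, "travel": [0, 0, 0], "yaw": 0}, {"hand": 60, "travel": [0, 0, 0], "yaw": 0}, {"hand": 60, "travel": [0, 0, 0], "yaw": 0}, {"hand": 60, "travel": [0, 0, 0], "yaw": 0}, {"hand": 60, "travel": [0, 0, 0], "yaw": 0}, {"hand": 60, "travel": [0, 0, 35], "yaw": 0}, {"hand": 60, "travel": [0, 0, 35], "yaw": 0}, {"hand": 60, "travel": [0, 0, 0], "yaw": 0}, {"hand": 60, "travel": [0, 0, 0], "yaw": 0}, {"hand": 60, "travel": [0, 0, 0], "yaw": 0}])

```text
t: 15.17
tcp_pos: [0.6806, -0.1596, 0.2166]
ee_rot: [[-0.03, 1.0, -0.0], [1.0, 0.03, 0.001], [0.001, -0.0, -1.0]]
force: [-0.8, 0.1, 0.6]
opening: 0.0598
gripper_force: 0.0
```

Run:
```python
from h import *
S=read_camera('scene');read_camera('top')
s=get_state();print(s['t'])
for c in ('scene','top'):
 for l in('shelf_top','tea_box'): print(c,l,[(np.round(d['centre'],3),d['score']) for d in recognise(c,l)[:2]])
ds=trace('top','tea_box')[:1]
for d in ds:
  ys,xs=np.nonzero(d['mask']);print(xs.mean(),ys.mean(),len(xs))
```

```text
15.2667
scene shelf_top [(array([ 0.6  , -0.175,  0.088]), 0.97)]
scene tea_box [(array([ 0.454, -0.03 ,  0.056]), 0.6)]
top shelf_top [(array([ 0.597, -0.168,  0.081]), 0.64)]
top tea_box [(array([ 0.45 , -0.016,  0.051]), 0.93)]
278.2241379310345 263.2787356321839 348
```

Shelf reading went from about 0.044 to 0.088, so the third notch. Next, the carton.

Emit:
arm_command(rows=[{"hand": 60, "travel": [-29, 15, 0], "yaw": -2}, {"hand": 60, "travel": [-29, 15, 0], "yaw": -2}, {"hand": 60, "travel": [-29, 15, 0], "yaw": -2}, {"hand": 60, "travel": [-29, 15, 0], "yaw": -2}, {"hand": 60, "travel": [-29, 15, 0], "yaw": -2}, {"hand": 60, "travel": [-29, 15, 0], "yaw": -2}, {"hand": 60, "travel": [-29, 15, 0], "yaw": -2}, {"hand": 60, "travel": [-27, 15, -20], "yaw": -2}, {"hand": 60, "travel": [0, 0, -40], "yaw": 0}, {"hand": 60, "travel": [0, 0, 0], "yaw": 0}, {"hand": 60, "travel": [0, 0, 0], "yaw": 0}])

```text
t: 16.43
tcp_pos: [0.4503, -0.0399, 0.1568]
ee_rot: [[0.247, 0.969, -0.003], [0.969, -0.247, -0.001], [-0.001, -0.003, -1.0]]
force: [0.6, 0.1, 0.1]
opening: 0.0601
gripper_force: 0.0
```

Run:
```python
from h import *
s=get_state(); print(s['tcp_pos'],np.round(s['ee_rot'][:,1],3),np.round(s['q'],0))
W=save('wrist','w7')[:,:,::-1]
for d in recognise('wrist','tea_box')[:2]: print(d)
for d in trace('wrist','tea_box')[:1]:
  m=d['mask'];ys,xs=np.nonzero(m);print(d['score'],xs.min(),xs.max(),ys.min(),ys.max())
W=W.copy();
cv2.imwrite('pics/c7.png',W)
```

```text
[ 0.45032143 -0.03994957  0.15676449] [ 0.969 -0.247 -0.003] [-30.  22.  41. 119. -19.  46.   8.]
{'centre': [0.4563, -0.0095, 0.0548], 'score': 0.7}
0.74 263 296 121 206
```

View pics/c7.png

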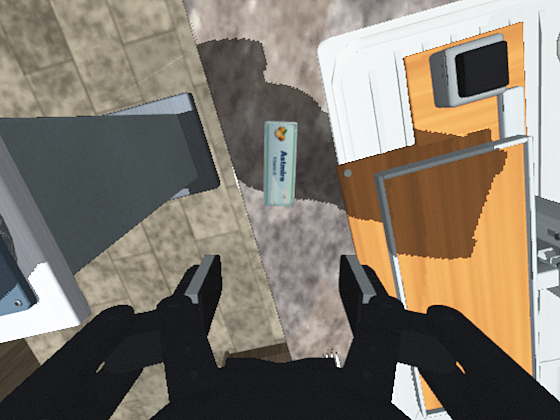

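The carton top spans (263–297, 122–206) in the wrist view. Its centre is at about (0.458,-0.009) and its long axis at about 73°. I'll grip near its near end.

Emit:
arm_command(rows=[{"hand": 60, "travel": [0, 6, -35], "yaw": -3}, {"hand": 60, "travel": [0, 0, -35], "yaw": 0}, {"hand": 60, "travel": [0, 0, -35], "yaw": 0}, {"hand": 60, "travel": [0, 0, -30], "yaw": 0}, {"hand": 60, "travel": [0, 0, -20], "yaw": 0}, {"hand": 60, "travel": [0, 0, -7], "yaw": 0}, {"hand": 60, "travel": [0, 0, 0], "yaw": 0}, {"hand": 26, "travel": [0, 0, 0], "yaw": 0}, {"hand": 26, "travel": [0, 0, 0], "yaw": 0}, {"hand": 26, "travel": [0, 0, 0], "yaw": 0}, {"hand": 26, "travel": [0, 0, 0], "yaw": 0}, {"hand": 26, "travel": [0, 0, 0], "yaw": 0}], squeeze=30)

```text
t: 17.58
tcp_pos: [0.4523, -0.034, -0.0035]
ee_rot: [[0.297, 0.955, 0.003], [0.955, -0.297, -0.0], [0.001, 0.003, -1.0]]
force: [-0.3, -1.2, 7.8]
opening: 0.0316
gripper_force: 29.3
```

Emit:
arm_command(rows=[{"hand": 26, "travel": [0, 0, 20], "yaw": 0}, {"hand": 26, "travel": [0, 0, 20], "yaw": -5}, {"hand": 26, "travel": [0, -6, 0], "yaw": -6}, {"hand": 26, "travel": [0, -6, 0], "yaw": -6}, {"hand": 26, "travel": [0, -6, 0], "yaw": -6}, {"hand": 26, "travel": [0, -6, 0], "yaw": -6}, {"hand": 26, "travel": [0, -6, 0], "yaw": -6}, {"hand": 26, "travel": [0, -6, 0], "yaw": -6}, {"hand": 26, "travel": [0, -6, 0], "yaw": -6}, {"hand": 26, "travel": [0, -8, 0], "yaw": -6}, {"hand": 26, "travel": [0, -8, 0], "yaw": -6}, {"hand": 26, "travel": [0, -8, 0], "yaw": -6}])

```text
t: 18.58
tcp_pos: [0.4517, -0.0998, 0.0361]
ee_rot: [[0.992, 0.13, 0.002], [0.13, -0.992, 0.001], [0.002, -0.0, -1.0]]
force: [0.7, 0.9, -0.6]
opening: 0.0319
gripper_force: 30.1
```

Emit:
arm_command(rows=[{"hand": 26, "travel": [0, 0, 0], "yaw": -6}, {"hand": 26, "travel": [0, 0, -10], "yaw": 0}, {"hand": 26, "travel": [0, 0, -14], "yaw": 0}, {"hand": 26, "travel": [0, 0, 0], "yaw": 0}, {"hand": 26, "travel": [0, 0, 0], "yaw": 0}])

```text
t: 19.0
tcp_pos: [0.4511, -0.0995, 0.0116]
ee_rot: [[1.0, 0.03, 0.0], [0.03, -1.0, 0.001], [0.0, -0.001, -1.0]]
force: [0.2, -0.1, -0.2]
opening: 0.0318
gripper_force: 30.1
```

Run:
```python
from h import *
s=get_state(); print(s['tcp_pos'],np.round(s['ee_rot'][:,0],3))
W=save('wrist','w8');read_camera('top')
print([ (d['score'],np.round(d['centre'],3)) for d in recognise('wrist','tea_box')[:2]],[ (d['score'],np.round(d['centre'],3)) for d in recognise('top','tea_box')[:2]])
```

```text
[ 0.4510758  -0.09952447  0.01160294] [1.   0.03 0.  ]
[(0.66, array([ 0.482, -0.101,  0.071]))] [(0.48, array([ 0.438, -0.1  ,  0.065]))]
```

View pics/w8.png

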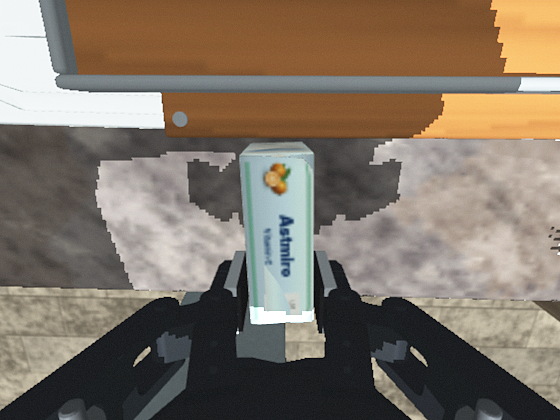

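The carton is held straight, aimed at the shelf (top face 240–314, 145–320). I'll insert it.

Emit:
arm_command(rows=[{"hand": 26, "travel": [12, 0, 0], "yaw": 0}, {"hand": 26, "travel": [12, 0, 0], "yaw": 0}, {"hand": 26, "travel": [12, 0, 0], "yaw": 0}, {"hand": 26, "travel": [12, 0, 0], "yaw": 0}, {"hand": 26, "travel": [0, 0, 0], "yaw": 0}, {"hand": 26, "travel": [0, 0, -3], "yaw": 0}, {"hand": 26, "travel": [0, 0, 0], "yaw": 0}])

```text
t: 19.78
tcp_pos: [0.4988, -0.1001, 0.0082]
ee_rot: [[1.0, 0.03, 0.001], [0.03, -1.0, -0.0], [0.001, 0.0, -1.0]]
force: [1.5, 0.0, 1.0]
opening: 0.0317
gripper_force: 29.9
```

Emit:
arm_command(rows=[{"hand": 60, "travel": [0, 0, 0], "yaw": 0}, {"hand": 60, "travel": [0, 0, 0], "yaw": 0}, {"hand": 60, "travel": [0, 0, 0], "yaw": 0}, {"hand": 60, "travel": [0, 0, 25], "yaw": 0}, {"hand": 60, "travel": [0, 0, 35], "yaw": 0}, {"hand": 0, "travel": [-22, 0, 10], "yaw": 0}, {"hand": 0, "travel": [-24, 0, 0], "yaw": 0}, {"hand": 0, "travel": [0, 0, 0], "yaw": 0}, {"hand": 0, "travel": [0, 0, -20], "yaw": 0}, {"hand": 0, "travel": [0, 0, -30], "yaw": 0}, {"hand": 0, "travel": [0, 0, -10], "yaw": 0}, {"hand": 0, "travel": [0, 0, 0], "yaw": 0}])

```text
t: 20.78
tcp_pos: [0.4514, -0.0994, 0.0161]
ee_rot: [[1.0, 0.029, -0.004], [0.029, -1.0, 0.001], [-0.003, -0.001, -1.0]]
force: [-0.0, -0.3, 0.4]
opening: 0.0001
gripper_force: 0.0
```

Run:
```python
from h import *
s=get_state(); print(s['tcp_pos'],s['force'])
W=save('wrist','w9')
print([ (d['score'],np.round(d['centre'],3)) for d in recognise('wrist','tea_box')[:2]])
```

```text
[ 0.45143656 -0.09938824  0.0161325 ] [-0.04941618 -0.28252377  0.39707984]
[(0.62, array([ 0.513, -0.101,  0.067]))]
```

View pics/w9.png

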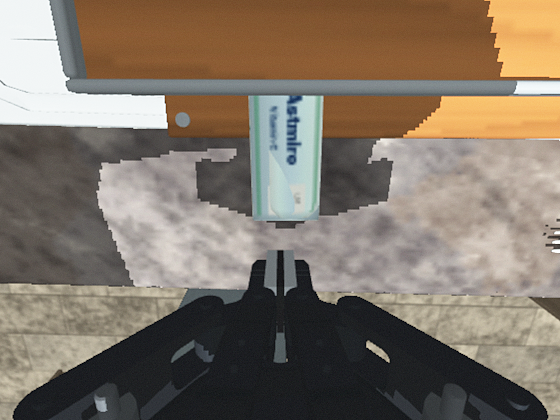

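The carton stands with its far end under the shelf: its front edge is at row 218, and the closed tips are behind it at (280,250). I'll push it in.

Emit:
arm_command(rows=[{"hand": 0, "travel": [5, -3, 0], "yaw": 0}, {"hand": 0, "travel": [6, 0, 0], "yaw": 0}, {"hand": 0, "travel": [6, 0, 0], "yaw": 0}, {"hand": 0, "travel": [6, 0, 0], "yaw": 0}, {"hand": 0, "travel": [6, 0, 0], "yaw": 0}, {"hand": 0, "travel": [6, 0, 0], "yaw": 0}, {"hand": 0, "travel": [6, 0, 0], "yaw": 0}, {"hand": 0, "travel": [6, 0, 0], "yaw": 0}, {"hand": 0, "travel": [6, 0, 0], "yaw": 0}, {"hand": 0, "travel": [5, 0, 0], "yaw": 0}, {"hand": 0, "travel": [0, 0, 0], "yaw": 0}])

```text
t: 21.8
tcp_pos: [0.5122, -0.1029, 0.0179]
ee_rot: [[1.0, 0.031, 0.001], [0.031, -1.0, -0.0], [0.001, 0.0, -1.0]]
force: [0.6, -0.3, -0.1]
opening: 0.0002
gripper_force: 0.0
```

Emit:
arm_command(rows=[{"hand": 0, "travel": [-20, 0, 0], "yaw": 0}, {"hand": 0, "travel": [-15, 0, 10], "yaw": 0}, {"hand": 70, "travel": [0, 0, 35], "yaw": 0}, {"hand": 70, "travel": [0, 0, 35], "yaw": 0}, {"hand": 70, "travel": [0, 20, 30], "yaw": 0}, {"hand": 70, "travel": [0, 35, 35], "yaw": 0}, {"hand": 70, "travel": [0, 35, 0], "yaw": 0}, {"hand": 70, "travel": [0, 35, 0], "yaw": 0}, {"hand": 70, "travel": [0, 35, 0], "yaw": 0}, {"hand": 70, "travel": [0, 35, 0], "yaw": 0}, {"hand": 70, "travel": [0, 0, 0], "yaw": 0}, {"hand": 70, "travel": [0, 0, 0], "yaw": 0}])

```text
t: 22.8
tcp_pos: [0.4755, 0.0887, 0.157]
ee_rot: [[0.999, 0.034, -0.001], [0.034, -0.999, -0.0], [-0.001, 0.0, -1.0]]
force: [0.0, -1.4, 0.4]
opening: 0.0699
gripper_force: 0.0
```

Run:
```python
from h import *
for c in ('scene','top','wrist'):
  read_camera(c)
  for l in ('tea_box','shelf_top','spice_jar_1','pepper_shaker'):
    print(c,l,[(round(d['score'],2),np.round(d['centre'],3).tolist()) for d in recognise(c,l)[:5]])
s=get_state(); print(s['tcp_pos'],np.round(s['q'],0),np.round(s['ee_rot'][:,1],2))
```

```text
scene tea_box [(0.67, [0.53, -0.116, 0.05]), (0.41, [0.6, -0.183, 0.086])]
scene shelf_top [(0.67, [0.599, -0.172, 0.083])]
scene spice_jar_1 [(0.62, [0.457, 0.313, 0.072]), (0.61, [0.462, 0.469, 0.066]), (0.59, [0.505, 0.371, 0.067])]
scene pepper_shaker [(0.81, [0.445, 0.191, 0.053]), (0.54, [0.444, -0.399, 0.005])]
top tea_box [(0.57, [0.523, -0.1, 0.05]), (0.55, [0.608, 0.214, 0.022])]
top shelf_top [(0.64, [0.601, -0.167, 0.081])]
top spice_jar_1 [(0.83, [0.593, 0.419, 0.086]), (0.77, [0.452, 0.312, 0.087]), (0.53, [0.514, 0.38, 0.099])]
top pepper_shaker [(0.46, [0.434, 0.2, 0.053])]
wrist tea_box [(0.67, [0.527, -0.094, 0.067])]
wrist shelf_top [(0.82, [0.584, -0.072, 0.09])]
wrist spice_jar_1 [(0.75, [0.517, 0.368, 0.009]), (0.66, [0.47, 0.304, 0.065])]
wrist pepper_shaker [(0.94, [0.461, 0.199, 0.069])]
[0.47596355 0.08652309 0.15746098] [-57.  35.  67. 115. -39.  56. -59.] [ 0.03 -1.   -0.  ]
```

Emit:
arm_command(rows=[{"hand": 70, "travel": [-5, 28, 0], "yaw": 0}, {"hand": 70, "travel": [-5, 28, 0], "yaw": 0}, {"hand": 70, "travel": [-5, 28, 0], "yaw": 0}, {"hand": 70, "travel": [-6, 28, 0], "yaw": 0}, {"hand": 70, "travel": [0, 0, 0], "yaw": 0}, {"hand": 70, "travel": [0, 0, 0], "yaw": 0}])

```text
t: 24.05
tcp_pos: [0.4545, 0.2001, 0.1571]
ee_rot: [[0.999, 0.034, -0.0], [0.034, -0.999, -0.001], [-0.0, 0.001, -1.0]]
force: [-0.2, -0.5, -0.3]
opening: 0.0699
gripper_force: 0.0
```

```bash
cat >> h.py <<'E'
def wfit(label,r,h,rt,guess,idx=0):
    """fit the xy of a cylinder of radius r (top radius rt), height h to the wrist mask"""
    from scipy.optimize import minimize
    s=get_state(); read_camera('wrist'); best=None
    th=np.linspace(0,2*np.pi,24,endpoint=False)
    for d in trace('wrist',label)[:5]:
        ys,xs=np.nonzero(d['mask'])
        k=(ys>0); m=d['mask'].astype(np.uint8)
        def poly(p):
            pts=[wpix([p[0]+R*np.cos(t),p[1]+R*np.sin(t),z],s) for z,R in((0,r),(h-.02,r),(h,rt)) for t in th]
            return cv2.convexHull(np.array(pts,np.float32))
        def cost(p):
            im=np.zeros_like(m); cv2.fillConvexPoly(im,(poly(p)*16).round().astype(np.int32),1,shift=4)
            return 1-(im&m).sum()/max((im|m).sum(),1)
        q=minimize(cost,guess,method='Nelder-Mead',options=dict(initial_simplex=[guess,[guess[0]+.015,guess[1]],[guess[0],guess[1]+.015]],xatol=3e-4))
        print(label,round(d['score'],2),'bbox',xs.min(),xs.max(),ys.min(),ys.max(),'xy',q.x.round(4),'iou',round(1-q.fun,2))
    print('tcp',np.round(s['tcp_pos'],4))
E
python3 -c "
from h import *
wfit('pepper_shaker',.022,.09,.017,[.455,.2])
print([(round(d['score'],2),np.round(d['centre'],3).tolist()) for d in recognise('wrist','pepper_shaker')[:5]])
wfit('spice_jar_1',.0225,.106,.0225,[.466,.325])"
```

```text
Traceback (most recent call last):
  File "h.py", line 33, in wfit
    q=minimize(cost,guess,method='Nelder-Mead',options=dict(initial_simplex=[guess,[guess[0]+.015,guess[1]],[guess[0],guess[1]+.015]],xatol=3e-4))
  File "h.py", line 31, in cost
    im=np.zeros_like(m); cv2.fillConvexPoly(im,(poly(p)*16).round().astype(np.int32),1,shift=4)
                                                ~~~~^^^
  File "h.py", line 28, in poly
    pts=[wpix([p[0]+R*np.cos(t),p[1]+R*np.sin(t),z],s) for z,R in((0,r),(h-.02,r),(h,rt)) for t in th]
         ~~~~^^^^^^^^^^^^^^^^^^^^^^^^^^^^^^^^^^^^^^^^^
  File "h.py", line 14, in wpix
    k,f=cal('wrist'); s=s or get_state(); R=np.array(s['ee_rot']); H=np.array(k['hand_eye'])
        ~~~^^^^^^^^^
  File "h.py", line 6, in cal
    k=get_calibration(c); f=210/np.tan(np.radians(k['fovy'])/2); return k,f
ValueError: time passes only in moves, steps and waits
```

Too many calibration calls; I'll cache the calibration.

```bash
sed -i 's/^def cal(c):/import functools\n@functools.lru_cache\ndef cal(c):/' h.py
python3 -c "
from h import *
wfit('pepper_shaker',.022,.09,.017,[.455,.2])
print([(round(d['score'],2),np.round(d['centre'],3).tolist()) for d in recognise('wrist','pepper_shaker')[:5]])
wfit('spice_jar_1',.0225,.106,.0225,[.466,.325])"
```

```text
pepper_shaker 0.92 bbox 251 292 173 229 xy [0.4525 0.2054] iou 0.78
tcp [0.455  0.1979 0.1575]
[(0.58, [0.466, 0.209, 0.08])]
spice_jar_1 0.98 bbox 0 41 148 197 xy [0.466 0.325] iou 0.0
spice_jar_1 0.95 bbox 0 118 91 153 xy [0.466 0.325] iou 0.0
spice_jar_1 0.67 bbox 211 333 0 52 xy [0.466 0.325] iou 0.0
spice_jar_1 0.6 bbox 0 62 0 52 xy [0.466 0.325] iou 0.0
spice_jar_1 0.56 bbox 86 184 154 227 xy [0.463  0.3247] iou 0.96
tcp [0.4552 0.1975 0.1577]
```

```bash
python3 -c "
from h import *
s=get_state();W=save('wrist','w10')
m=trace('wrist','pepper_shaker')[0]['mask']
for y in range(165,240,6):
  xs=np.nonzero(m[y])[0]; print(y,(xs.min(),xs.max()) if len(xs) else '',W[y,272].tolist(),W[y,255].tolist(),W[y,288].tolist())
for z,r in((0,.022),(.07,.022),(.09,.017)): print(z,wpix([.4525+r,.2054,z],s).round(),wpix([.4525-r,.2054,z],s).round(),wpix([.4525,.2054+r,z],s).round(),wpix([.4525,.2054-r,z],s).round())
"
```

```text
165  [77, 74, 72] [74, 67, 66] [61, 56, 51]
171  [101, 101, 97] [73, 67, 62] [75, 69, 66]
177 (np.int64(259), np.int64(285)) [96, 92, 93] [84, 81, 80] [63, 58, 56]
183 (np.int64(254), np.int64(289)) [101, 99, 96] [119, 119, 118] [120, 115, 116]
189 (np.int64(252), np.int64(292)) [104, 105, 102] [102, 104, 101] [90, 85, 83]
195 (np.int64(251), np.int64(293)) [127, 131, 123] [107, 106, 102] [96, 94, 91]
201 (np.int64(252), np.int64(292)) [139, 145, 138] [111, 113, 108] [109, 114, 109]
207 (np.int64(252), np.int64(290)) [132, 134, 129] [121, 122, 118] [120, 121, 118]
213 (np.int64(252), np.int64(290)) [148, 152, 149] [122, 125, 118] [118, 123, 117]
219 (np.int64(254), np.int64(288)) [135, 139, 135] [104, 104, 103] [109, 113, 108]
225 (np.int64(259), np.int64(284)) [126, 129, 127] [93, 89, 80] [65, 61, 62]
231  [140, 133, 117] [150, 146, 126] [157, 169, 185]
237  [154, 147, 129] [155, 147, 130] [150, 163, 176]
0 [274. 166.] [273. 204.] [254. 185.] [293. 186.]
0.07 [272. 179.] [271. 226.] [247. 203.] [296. 204.]
0.09 [272. 191.] [271. 229.] [251. 210.] [292. 211.]
```

Emit:
arm_command(rows=[{"hand": 70, "travel": [-5, 7, -35], "yaw": 0}, {"hand": 70, "travel": [0, 0, -35], "yaw": 0}, {"hand": 70, "travel": [0, 0, -30], "yaw": 0}, {"hand": 70, "travel": [0, 0, -25], "yaw": 0}, {"hand": 70, "travel": [0, 0, -15], "yaw": 0}, {"hand": 70, "travel": [0, 0, 0], "yaw": 0}, {"hand": 30, "travel": [0, 0, 0], "yaw": 0}, {"hand": 30, "travel": [0, 0, 0], "yaw": 0}, {"hand": 30, "travel": [0, 0, 0], "yaw": 0}, {"hand": 30, "travel": [0, 0, 0], "yaw": 0}, {"hand": 30, "travel": [0, 0, 0], "yaw": 0}, {"hand": 30, "travel": [0, 0, 0], "yaw": 0}], squeeze=40)

```text
t: 25.5
tcp_pos: [0.4509, 0.2058, 0.0189]
ee_rot: [[1.0, 0.03, 0.002], [0.03, -1.0, 0.001], [0.002, -0.001, -1.0]]
force: [0.3, -0.7, 5.2]
opening: 0.0335
gripper_force: 39.2
```

Opening of 33.5 mm means I have hold of its rounded top. I'll regrip lower.

Emit:
arm_command(rows=[{"hand": 65, "travel": [0, 0, 0], "yaw": 0}, {"hand": 65, "travel": [0, 0, 0], "yaw": 0}, {"hand": 65, "travel": [0, 0, 0], "yaw": 0}, {"hand": 65, "travel": [0, 0, -5], "yaw": 0}, {"hand": 65, "travel": [0, 0, -5], "yaw": 0}, {"hand": 65, "travel": [0, 0, -5], "yaw": 0}, {"hand": 65, "travel": [0, 0, 0], "yaw": 0}])

```text
t: 26.08
tcp_pos: [0.4494, 0.2054, 0.0014]
ee_rot: [[1.0, 0.03, -0.001], [0.03, -1.0, -0.0], [-0.001, 0.0, -1.0]]
force: [-0.3, -1.1, 0.1]
opening: 0.0651
gripper_force: 0.0
```

Emit:
arm_command(rows=[{"hand": 30, "travel": [0, 0, 0], "yaw": 0}, {"hand": 30, "travel": [0, 0, 0], "yaw": 0}, {"hand": 30, "travel": [0, 0, 0], "yaw": 0}, {"hand": 30, "travel": [0, 0, 0], "yaw": 0}, {"hand": 30, "travel": [0, 0, 0], "yaw": 0}, {"hand": 30, "travel": [0, 0, 0], "yaw": 0}])

```text
t: 26.58
tcp_pos: [0.4501, 0.2055, 0.0028]
ee_rot: [[1.0, 0.03, 0.0], [0.03, -1.0, 0.0], [0.0, -0.0, -1.0]]
force: [-1.3, 0.1, 6.4]
opening: 0.0378
gripper_force: 39.9
```

Emit:
arm_command(rows=[{"hand": 30, "travel": [0, 0, 20], "yaw": 0}, {"hand": 30, "travel": [0, 0, 35], "yaw": 0}, {"hand": 30, "travel": [0, 0, 35], "yaw": 0}, {"hand": 30, "travel": [0, 0, 30], "yaw": 0}, {"hand": 30, "travel": [10, -20, 0], "yaw": 0}, {"hand": 30, "travel": [10, -33, 0], "yaw": 0}, {"hand": 30, "travel": [11, -33, 0], "yaw": 0}, {"hand": 30, "travel": [11, -33, 0], "yaw": 0}, {"hand": 30, "travel": [11, -33, 0], "yaw": 0}, {"hand": 30, "travel": [11, -33, 0], "yaw": 0}, {"hand": 30, "travel": [11, -33, 0], "yaw": 0}, {"hand": 30, "travel": [11, -33, 0], "yaw": 0}])

```text
t: 27.58
tcp_pos: [0.5361, -0.0469, 0.1223]
ee_rot: [[1.0, 0.03, -0.0], [0.03, -1.0, 0.0], [-0.0, -0.0, -1.0]]
force: [0.4, 0.3, -0.7]
opening: 0.0381
gripper_force: 40.5
```

Emit:
arm_command(rows=[{"hand": 30, "travel": [11, -33, 0], "yaw": 0}, {"hand": 30, "travel": [11, -33, 0], "yaw": 0}, {"hand": 30, "travel": [11, -33, 0], "yaw": 0}, {"hand": 30, "travel": [11, -33, 0], "yaw": 0}, {"hand": 30, "travel": [11, -33, 0], "yaw": 0}, {"hand": 30, "travel": [11, -33, 0], "yaw": 0}, {"hand": 30, "travel": [11, -12, 0], "yaw": 0}, {"hand": 30, "travel": [0, 0, 0], "yaw": 0}, {"hand": 30, "travel": [0, 0, 0], "yaw": 0}, {"hand": 30, "travel": [0, 0, -15], "yaw": 0}, {"hand": 30, "travel": [0, 0, -10], "yaw": 0}, {"hand": 30, "travel": [0, 0, 0], "yaw": 0}])

```text
t: 28.58
tcp_pos: [0.6119, -0.2529, 0.095]
ee_rot: [[1.0, 0.031, -0.003], [0.031, -1.0, 0.003], [-0.003, -0.003, -1.0]]
force: [0.3, 0.7, -1.3]
opening: 0.0382
gripper_force: 40.5
```

```bash
python3 -c "
from h import *
s=get_state();print(s['tcp_pos'],s['force'],s['opening'],np.round(s['ee_rot'],3).tolist())
for c in('wrist','scene','top'):
  read_camera(c);print(c,[(round(d['score'],2),np.round(d['centre'],3).tolist()) for d in recognise(c,'pepper_shaker')[:2]])
"
```

```text
[ 0.61185263 -0.25294041  0.09496272] [ 0.31687844  0.70376185 -1.30428842] 0.038155039397335416 [[1.0, 0.031, -0.003], [0.031, -1.0, 0.003], [-0.003, -0.003, -1.0]]
wrist [(0.97, [0.625, -0.254, 0.171])]
scene [(0.6, [0.596, -0.262, 0.142]), (0.38, [0.609, 0.298, 0.056])]
top [(0.71, [0.599, -0.254, 0.146])]
```

Emit:
arm_command(rows=[{"hand": 30, "travel": [-11, 0, 0], "yaw": 0}, {"hand": 30, "travel": [0, 0, -2], "yaw": 0}, {"hand": 30, "travel": [0, 0, -2], "yaw": 0}, {"hand": 30, "travel": [0, 0, 0], "yaw": 0}, {"hand": 30, "travel": [0, 0, 0], "yaw": 0}])

```text
t: 29.3
tcp_pos: [0.6024, -0.2553, 0.0933]
ee_rot: [[1.0, 0.03, 0.0], [0.03, -1.0, 0.0], [0.0, -0.0, -1.0]]
force: [-0.0, 0.0, -1.4]
opening: 0.038
gripper_force: 40.5
```

Emit:
arm_command(rows=[{"hand": 30, "travel": [0, 0, -2], "yaw": 0}, {"hand": 30, "travel": [0, 0, -1], "yaw": 0}, {"hand": 30, "travel": [0, 0, 0], "yaw": 0}, {"hand": 30, "travel": [0, 0, 0], "yaw": 0}])

```text
t: 29.63
tcp_pos: [0.602, -0.2554, 0.0903]
ee_rot: [[1.0, 0.03, -0.0], [0.03, -1.0, 0.0], [-0.0, -0.0, -1.0]]
force: [0.6, 0.3, -1.3]
opening: 0.0383
gripper_force: 40.5
```

Emit:
arm_command(rows=[{"hand": 30, "travel": [0, 0, -1], "yaw": 0}, {"hand": 30, "travel": [0, 0, -1], "yaw": 0}, {"hand": 30, "travel": [0, 0, 0], "yaw": 0}, {"hand": 30, "travel": [0, 0, 0], "yaw": 0}])

```text
t: 29.97
tcp_pos: [0.602, -0.2555, 0.0887]
ee_rot: [[1.0, 0.03, 0.0], [0.03, -1.0, -0.0], [0.0, 0.0, -1.0]]
force: [-1.4, 0.2, 1.8]
opening: 0.0383
gripper_force: 41.0
```

Emit:
arm_command(rows=[{"hand": 30, "travel": [0, 0, -1], "yaw": 0}, {"hand": 30, "travel": [0, 0, 0], "yaw": 0}, {"hand": 30, "travel": [0, 0, 0], "yaw": 0}])

```text
t: 30.22
tcp_pos: [0.6021, -0.2556, 0.0884]
ee_rot: [[1.0, 0.03, 0.001], [0.03, -1.0, -0.0], [0.001, 0.0, -1.0]]
force: [-1.1, 1.8, 8.5]
opening: 0.0382
gripper_force: 42.1
```

Emit:
arm_command(rows=[{"hand": 30, "travel": [0, 0, 1], "yaw": 0}, {"hand": 60, "travel": [0, 0, 0], "yaw": 0}, {"hand": 60, "travel": [0, 0, 0], "yaw": 0}, {"hand": 60, "travel": [0, 0, 0], "yaw": 0}, {"hand": 60, "travel": [0, 0, 0], "yaw": 0}, {"hand": 60, "travel": [0, 0, 20], "yaw": 0}, {"hand": 60, "travel": [0, 0, 35], "yaw": 0}, {"hand": 60, "travel": [0, 0, 35], "yaw": 0}, {"hand": 65, "travel": [0, 0, 22], "yaw": 0}, {"hand": 65, "travel": [-8, 30, 0], "yaw": 0}, {"hand": 65, "travel": [-8, 32, 0], "yaw": 0}, {"hand": 65, "travel": [-8, 32, 0], "yaw": 0}])

```text
t: 31.22
tcp_pos: [0.5775, -0.1611, 0.2007]
ee_rot: [[1.0, 0.028, 0.001], [0.028, -1.0, -0.0], [0.001, 0.0, -1.0]]
force: [1.3, 0.9, -0.3]
opening: 0.0649
gripper_force: 0.0
```

Emit:
arm_command(rows=[{"hand": 65, "travel": [-8, 32, 0], "yaw": 0}, {"hand": 65, "travel": [-8, 32, 0], "yaw": 0}, {"hand": 65, "travel": [-8, 32, 0], "yaw": 0}, {"hand": 65, "travel": [-8, 32, 0], "yaw": 0}, {"hand": 65, "travel": [-8, 32, 0], "yaw": 0}, {"hand": 65, "travel": [-8, 32, 0], "yaw": 0}, {"hand": 65, "travel": [-8, 32, 0], "yaw": 0}, {"hand": 65, "travel": [-8, 32, 0], "yaw": 0}, {"hand": 65, "travel": [-8, 32, 0], "yaw": 0}, {"hand": 65, "travel": [-8, 32, 0], "yaw": 0}, {"hand": 65, "travel": [-8, 32, 0], "yaw": 0}, {"hand": 65, "travel": [-8, 32, 0], "yaw": 0}])

```text
t: 32.22
tcp_pos: [0.4813, 0.2242, 0.2005]
ee_rot: [[1.0, 0.03, 0.0], [0.03, -1.0, 0.0], [0.0, -0.0, -1.0]]
force: [0.4, 1.2, 0.1]
opening: 0.065
gripper_force: 0.0
```

Emit:
arm_command(rows=[{"hand": 65, "travel": [-8, 32, 0], "yaw": 0}, {"hand": 65, "travel": [-6, 32, 0], "yaw": 0}, {"hand": 65, "travel": [0, 32, 0], "yaw": 0}, {"hand": 65, "travel": [0, 0, 0], "yaw": 0}, {"hand": 65, "travel": [0, 0, 0], "yaw": 0}])

```text
t: 32.63
tcp_pos: [0.4674, 0.3205, 0.1998]
ee_rot: [[0.999, 0.034, -0.0], [0.034, -0.999, -0.001], [-0.0, 0.001, -1.0]]
force: [0.4, -0.7, 0.0]
opening: 0.0652
gripper_force: 0.0
```

```bash
python3 -c "
from h import *
for c in('scene','top'):
  read_camera(c)
  for l in ('pepper_shaker','shelf_top','tea_box'): print(c,l,[(round(d['score'],2),np.round(d['centre'],3).tolist()) for d in recognise(c,l)[:2]])
wfit('spice_jar_1',.0225,.106,.0225,[.463,.325])
wfit('spice_jar_1',.0225,.106,.0225,[.526,.392])"
```

```text
scene pepper_shaker [(0.61, [0.588, -0.264, 0.142])]
scene shelf_top [(0.75, [0.593, -0.168, 0.086])]
scene tea_box [(0.55, [0.535, -0.114, 0.05])]
top pepper_shaker [(0.51, [0.755, 0.024, 0.04]), (0.47, [0.587, -0.257, 0.141])]
top shelf_top [(0.78, [0.594, -0.16, 0.084])]
top tea_box []
spice_jar_1 0.77 bbox 79 166 157 218 xy [0.463 0.325] iou 0.0
spice_jar_1 0.77 bbox 111 200 0 75 xy [0.463 0.325] iou 0.0
spice_jar_1 0.69 bbox 248 293 163 225 xy [0.4633 0.3265] iou 0.91
spice_jar_1 0.59 bbox 175 239 113 165 xy [0.463 0.325] iou 0.0
tcp [0.4682 0.3179 0.2007]
spice_jar_1 0.91 bbox 79 167 157 218 xy [0.526 0.392] iou 0.0
spice_jar_1 0.76 bbox 112 200 0 75 xy [0.526 0.392] iou 0.0
spice_jar_1 0.62 bbox 249 295 163 226 xy [0.526 0.392] iou 0.0
tcp [0.4681 0.3182 0.2006]
```

Emit:
arm_command(rows=[{"hand": 70, "travel": [-5, 8, -35], "yaw": 0}, {"hand": 70, "travel": [0, 0, -35], "yaw": 0}, {"hand": 70, "travel": [0, 0, -35], "yaw": 0}, {"hand": 70, "travel": [0, 0, -30], "yaw": 0}, {"hand": 70, "travel": [0, 0, -20], "yaw": 0}, {"hand": 70, "travel": [0, 0, -9], "yaw": 0}, {"hand": 70, "travel": [0, 0, 0], "yaw": 0}, {"hand": 35, "travel": [0, 0, 0], "yaw": 0}, {"hand": 35, "travel": [0, 0, 0], "yaw": 0}, {"hand": 35, "travel": [0, 0, 0], "yaw": 0}, {"hand": 35, "travel": [0, 0, 0], "yaw": 0}, {"hand": 35, "travel": [0, 0, 0], "yaw": 0}])

```text
t: 34.23
tcp_pos: [0.464, 0.3267, 0.038]
ee_rot: [[1.0, 0.03, 0.002], [0.03, -1.0, 0.001], [0.002, -0.001, -1.0]]
force: [0.1, -1.4, 6.7]
opening: 0.0438
gripper_force: 40.6
```

Emit:
arm_command(rows=[{"hand": 35, "travel": [0, 0, 17], "yaw": 0}, {"hand": 35, "travel": [0, 0, 35], "yaw": 0}, {"hand": 35, "travel": [0, 0, 35], "yaw": 0}, {"hand": 35, "travel": [0, 0, 30], "yaw": 0}, {"hand": 35, "travel": [8, -20, 0], "yaw": 0}, {"hand": 35, "travel": [9, -32, 0], "yaw": 0}, {"hand": 35, "travel": [9, -32, 0], "yaw": 0}, {"hand": 35, "travel": [9, -32, 0], "yaw": 0}, {"hand": 35, "travel": [9, -32, 0], "yaw": 0}, {"hand": 35, "travel": [9, -32, 0], "yaw": 0}, {"hand": 35, "travel": [9, -32, 0], "yaw": 0}, {"hand": 35, "travel": [9, -32, 0], "yaw": 0}])

```text
t: 35.23
tcp_pos: [0.5342, 0.0813, 0.1541]
ee_rot: [[1.0, 0.03, 0.001], [0.03, -1.0, 0.001], [0.001, -0.001, -1.0]]
force: [0.8, -0.1, -1.4]
opening: 0.0438
gripper_force: 41.4
```

Emit:
arm_command(rows=[{"hand": 35, "travel": [9, -32, 0], "yaw": 0}, {"hand": 35, "travel": [9, -32, 0], "yaw": 0}, {"hand": 35, "travel": [9, -32, 0], "yaw": 0}, {"hand": 35, "travel": [9, -32, 0], "yaw": 0}, {"hand": 35, "travel": [9, -32, 0], "yaw": 0}, {"hand": 35, "travel": [9, -32, 0], "yaw": 0}, {"hand": 35, "travel": [9, -32, 0], "yaw": 0}, {"hand": 35, "travel": [2, -24, 0], "yaw": 0}, {"hand": 35, "travel": [0, 0, 0], "yaw": 0}, {"hand": 35, "travel": [0, 0, -10], "yaw": 0}, {"hand": 35, "travel": [0, 0, -10], "yaw": 0}, {"hand": 35, "travel": [0, 0, 0], "yaw": 0}])

```text
t: 36.23
tcp_pos: [0.598, -0.1628, 0.1309]
ee_rot: [[0.999, 0.032, -0.003], [0.032, -0.999, 0.002], [-0.003, -0.002, -1.0]]
force: [-0.6, 1.2, -1.4]
opening: 0.0437
gripper_force: 41.2
```

Emit:
arm_command(rows=[{"hand": 35, "travel": [0, 0, -2], "yaw": 0}, {"hand": 35, "travel": [0, 0, -2], "yaw": 0}, {"hand": 35, "travel": [0, 0, -2], "yaw": 0}, {"hand": 35, "travel": [0, 0, 0], "yaw": 0}, {"hand": 35, "travel": [0, 0, 0], "yaw": 0}])

```text
t: 36.65
tcp_pos: [0.599, -0.1652, 0.1275]
ee_rot: [[1.0, 0.03, 0.0], [0.03, -1.0, -0.0], [0.0, 0.0, -1.0]]
force: [-0.4, -0.0, -1.9]
opening: 0.0435
gripper_force: 41.2
```

Emit:
arm_command(rows=[{"hand": 35, "travel": [0, 0, -1], "yaw": 0}, {"hand": 35, "travel": [0, 0, -1], "yaw": 0}, {"hand": 35, "travel": [0, 0, 0], "yaw": 0}, {"hand": 35, "travel": [0, 0, 0], "yaw": 0}])

```text
t: 36.98
tcp_pos: [0.5989, -0.1654, 0.1255]
ee_rot: [[1.0, 0.03, 0.0], [0.03, -1.0, 0.0], [0.0, -0.0, -1.0]]
force: [0.3, -0.2, -1.6]
opening: 0.0433
gripper_force: 41.2
```

Emit:
arm_command(rows=[{"hand": 35, "travel": [0, 0, -1], "yaw": 0}, {"hand": 35, "travel": [0, 0, -1], "yaw": 0}, {"hand": 35, "travel": [0, 0, 0], "yaw": 0}, {"hand": 35, "travel": [0, 0, 0], "yaw": 0}])

```text
t: 37.32
tcp_pos: [0.5991, -0.1656, 0.1238]
ee_rot: [[1.0, 0.03, 0.001], [0.03, -1.0, -0.0], [0.001, 0.0, -1.0]]
force: [-1.2, 0.6, 3.9]
opening: 0.0434
gripper_force: 41.5
```

Emit:
arm_command(rows=[{"hand": 60, "travel": [0, 0, 0.5], "yaw": 0}, {"hand": 60, "travel": [0, 0, 0], "yaw": 0}, {"hand": 60, "travel": [0, 0, 0], "yaw": 0}, {"hand": 60, "travel": [0, 0, 0], "yaw": 0}, {"hand": 60, "travel": [0, 0, 20], "yaw": 0}, {"hand": 60, "travel": [0, 0, 35], "yaw": 0}, {"hand": 60, "travel": [0, 0, 35], "yaw": 0}, {"hand": 60, "travel": [-4, 30, 0], "yaw": 0}, {"hand": 65, "travel": [-4, 33, 0], "yaw": 0}, {"hand": 65, "travel": [-4, 33, 0], "yaw": 0}, {"hand": 65, "travel": [-4, 33, 0], "yaw": 0}, {"hand": 65, "travel": [-4, 33, 0], "yaw": 0}])

```text
t: 38.32
tcp_pos: [0.5785, -0.0019, 0.214]
ee_rot: [[1.0, 0.03, 0.0], [0.03, -1.0, 0.0], [0.0, -0.0, -1.0]]
force: [1.4, 0.6, 0.3]
opening: 0.0651
gripper_force: 0.0
```

Emit:
arm_command(rows=[{"hand": 65, "travel": [-4, 33, 0], "yaw": 0}, {"hand": 65, "travel": [-4, 33, 0], "yaw": 0}, {"hand": 65, "travel": [-4, 33, 0], "yaw": 0}, {"hand": 65, "travel": [-4, 33, 0], "yaw": 0}, {"hand": 65, "travel": [-4, 33, 0], "yaw": 0}, {"hand": 65, "travel": [-4, 33, 0], "yaw": 0}, {"hand": 65, "travel": [-4, 33, 0], "yaw": 0}, {"hand": 65, "travel": [-4, 33, 0], "yaw": 0}, {"hand": 65, "travel": [-4, 33, 0], "yaw": 0}, {"hand": 65, "travel": [-8, 33, 0], "yaw": 0}, {"hand": 65, "travel": [-8, 33, 0], "yaw": 0}, {"hand": 65, "travel": [0, 30, 0], "yaw": 0}])

```text
t: 39.32
tcp_pos: [0.5252, 0.3923, 0.2137]
ee_rot: [[0.999, 0.032, -0.001], [0.032, -0.999, 0.0], [-0.001, -0.0, -1.0]]
force: [1.7, 0.2, 0.3]
opening: 0.0651
gripper_force: 0.0
```

```bash
python3 -c "
from h import *
s=get_state()
wfit('spice_jar_1',.0225,.106,.0225,[.524,.392])
W=save('wrist','w11')
for X in ([.524,.392,.106],[.6,.42,.106],[.46,.468,.106]):
  u,v=wpix(X,s).astype(int); print(X,u,v,W[v-4:v+5,u-4:u+5].reshape(-1,3).mean(0).round() if 0<=u<560 and 0<=v<420 else '')
for c in('scene','top'):
  read_camera(c)
  for l in ('pepper_shaker','shelf_top','spice_jar_1'): print(c,l,[(round(d['score'],2),np.round(d['centre'],3).tolist()) for d in recognise(c,l)[:5]])
"
```

```text
spice_jar_1 0.98 bbox 214 268 83 134 xy [0.524 0.392] iou 0.0
spice_jar_1 0.76 bbox 171 229 200 265 xy [0.524 0.392] iou 0.0
spice_jar_1 0.59 bbox 260 305 162 223 xy [0.519  0.3896] iou 0.95
tcp [0.5252 0.3923 0.2137]
[0.524, 0.392, 0.106] 280 195 [147. 121.  84.]
[0.6, 0.42, 0.106] 251 111 [254. 236. 250.]
[0.46, 0.468, 0.106] 204 254 [ 86. 197. 198.]
scene pepper_shaker [(0.66, [0.593, -0.266, 0.142])]
scene shelf_top [(0.65, [0.64, 0.019, 0.056]), (0.58, [0.586, -0.172, 0.084])]
scene spice_jar_1 [(0.79, [0.517, 0.372, 0.072]), (0.78, [0.6, 0.416, 0.069]), (0.7, [0.463, 0.466, 0.065]), (0.6, [0.586, -0.177, 0.165])]
top pepper_shaker [(0.76, [0.587, -0.255, 0.138])]
top shelf_top [(0.87, [0.59, -0.157, 0.081])]
top spice_jar_1 [(0.81, [0.51, 0.38, 0.075]), (0.67, [0.586, -0.167, 0.164]), (0.59, [0.592, 0.419, 0.088]), (0.56, [0.452, 0.468, 0.072])]
```

Emit:
arm_command(rows=[{"hand": 70, "travel": [-6, -3, -30], "yaw": 0}, {"hand": 70, "travel": [0, 0, -35], "yaw": 0}, {"hand": 70, "travel": [0, 0, -35], "yaw": 0}, {"hand": 70, "travel": [0, 0, -35], "yaw": 0}, {"hand": 70, "travel": [0, 0, -25], "yaw": 0}, {"hand": 70, "travel": [0, 0, -16], "yaw": 0}, {"hand": 70, "travel": [0, 0, 0], "yaw": 0}, {"hand": 35, "travel": [0, 0, 0], "yaw": 0}, {"hand": 35, "travel": [0, 0, 0], "yaw": 0}, {"hand": 35, "travel": [0, 0, 0], "yaw": 0}, {"hand": 35, "travel": [0, 0, 0], "yaw": 0}, {"hand": 35, "travel": [0, 0, 0], "yaw": 0}])

```text
t: 40.87
tcp_pos: [0.5222, 0.3869, 0.04]
ee_rot: [[1.0, 0.03, 0.003], [0.03, -1.0, 0.002], [0.003, -0.002, -1.0]]
force: [-0.2, 0.0, 7.1]
opening: 0.0433
gripper_force: 40.9
```

Emit:
arm_command(rows=[{"hand": 35, "travel": [0, 0, 17], "yaw": 0}, {"hand": 35, "travel": [0, 0, 35], "yaw": 0}, {"hand": 35, "travel": [0, 0, 35], "yaw": 0}, {"hand": 35, "travel": [0, 0, 30], "yaw": 0}, {"hand": 35, "travel": [3, -20, 0], "yaw": 0}, {"hand": 35, "travel": [5, -32, 0], "yaw": 0}, {"hand": 35, "travel": [6, -32, 0], "yaw": 0}, {"hand": 35, "travel": [6, -32, 0], "yaw": 0}, {"hand": 35, "travel": [6, -32, 0], "yaw": 0}, {"hand": 35, "travel": [6, -32, 0], "yaw": 0}, {"hand": 35, "travel": [6, -32, 0], "yaw": 0}, {"hand": 35, "travel": [6, -32, 0], "yaw": 0}])

```text
t: 41.87
tcp_pos: [0.565, 0.1412, 0.1557]
ee_rot: [[1.0, 0.03, 0.001], [0.03, -1.0, 0.001], [0.001, -0.001, -1.0]]
force: [0.6, -0.1, -1.0]
opening: 0.0442
gripper_force: 41.2
```

Emit:
arm_command(rows=[{"hand": 35, "travel": [6, -32, 0], "yaw": 0}, {"hand": 35, "travel": [6, -32, 0], "yaw": 0}, {"hand": 35, "travel": [6, -32, 0], "yaw": 0}, {"hand": 35, "travel": [6, -32, 0], "yaw": 0}, {"hand": 35, "travel": [6, -32, 0], "yaw": 0}, {"hand": 35, "travel": [3, -32, 0], "yaw": 0}, {"hand": 35, "travel": [0, -34, 0], "yaw": 0}, {"hand": 35, "travel": [0, 0, 0], "yaw": 0}, {"hand": 35, "travel": [0, 0, 0], "yaw": 0}, {"hand": 35, "travel": [0, 0, -10], "yaw": 0}, {"hand": 35, "travel": [0, 0, -10], "yaw": 0}, {"hand": 35, "travel": [0, 0, 0], "yaw": 0}])

```text
t: 42.87
tcp_pos: [0.597, -0.0809, 0.1324]
ee_rot: [[0.999, 0.032, -0.003], [0.032, -0.999, 0.002], [-0.003, -0.002, -1.0]]
force: [0.6, -0.1, -2.1]
opening: 0.0437
gripper_force: 41.3
```

Emit:
arm_command(rows=[{"hand": 35, "travel": [0, 0, -2], "yaw": 0}, {"hand": 35, "travel": [0, 0, -2], "yaw": 0}, {"hand": 35, "travel": [0, 0, -1], "yaw": 0}, {"hand": 35, "travel": [0, 0, -1], "yaw": 0}, {"hand": 35, "travel": [0, 0, 0], "yaw": 0}, {"hand": 35, "travel": [0, 0, 0], "yaw": 0}])

```text
t: 43.37
tcp_pos: [0.598, -0.0834, 0.1291]
ee_rot: [[1.0, 0.03, 0.0], [0.03, -1.0, -0.0], [0.0, 0.0, -1.0]]
force: [-0.3, 0.4, -2.1]
opening: 0.0433
gripper_force: 41.3
```

Emit:
arm_command(rows=[{"hand": 35, "travel": [0, 0, -1], "yaw": 0}, {"hand": 35, "travel": [0, 0, -1], "yaw": 0}, {"hand": 35, "travel": [0, 0, 0], "yaw": 0}, {"hand": 35, "travel": [0, 0, 0], "yaw": 0}])

```text
t: 43.7
tcp_pos: [0.5979, -0.0834, 0.1269]
ee_rot: [[1.0, 0.03, -0.0], [0.03, -1.0, 0.0], [-0.0, -0.0, -1.0]]
force: [0.3, -0.8, -1.3]
opening: 0.0436
gripper_force: 41.3
```

Emit:
arm_command(rows=[{"hand": 35, "travel": [0, 0, -1], "yaw": 0}, {"hand": 35, "travel": [0, 0, -1], "yaw": 0}, {"hand": 35, "travel": [0, 0, 0], "yaw": 0}, {"hand": 35, "travel": [0, 0, 0], "yaw": 0}])

```text
t: 44.03
tcp_pos: [0.5983, -0.0835, 0.1256]
ee_rot: [[1.0, 0.03, 0.001], [0.03, -1.0, 0.0], [0.001, -0.0, -1.0]]
force: [0.1, 0.2, 5.6]
opening: 0.0438
gripper_force: 42.0
```

Contact. I'll release, rise and retreat.

Emit:
arm_command(rows=[{"hand": 60, "travel": [0, 0, 0.5], "yaw": 0}, {"hand": 60, "travel": [0, 0, 0], "yaw": 0}, {"hand": 60, "travel": [0, 0, 0], "yaw": 0}, {"hand": 60, "travel": [0, 0, 0], "yaw": 0}, {"hand": 60, "travel": [0, 0, 20], "yaw": 0}, {"hand": 60, "travel": [0, 0, 35], "yaw": 0}, {"hand": 60, "travel": [0, 0, 35], "yaw": 0}, {"hand": 60, "travel": [-20, 20, 35], "yaw": 0}, {"hand": 60, "travel": [-20, 20, 0], "yaw": 0}, {"hand": 60, "travel": [-20, 20, 0], "yaw": 0}, {"hand": 60, "travel": [-20, 20, 0], "yaw": 0}, {"hand": 60, "travel": [-20, 20, 0], "yaw": 0}])

```text
t: 45.03
tcp_pos: [0.4984, 0.0158, 0.2478]
ee_rot: [[1.0, 0.03, 0.0], [0.03, -1.0, 0.0], [0.0, -0.0, -1.0]]
force: [0.6, -0.2, -0.0]
opening: 0.06
gripper_force: 0.0
```

```bash
python3 -c "
from h import *
for c in('scene','top','wrist'):
  save(c,'f_'+c)
  for l in ('pepper_shaker','shelf_top','spice_jar_1','tea_box','key_top'): print(c,l,[(round(d['score'],2),np.round(d['centre'],3).tolist()) for d in recognise(c,l)[:6]])
"
```

```text
scene pepper_shaker [(0.79, [0.592, -0.266, 0.144])]
scene shelf_top [(0.93, [0.58, -0.187, 0.088])]
scene spice_jar_1 [(0.93, [0.461, 0.465, 0.065]), (0.89, [0.584, -0.175, 0.165]), (0.71, [0.586, -0.096, 0.165]), (0.61, [0.591, 0.423, 0.053])]
scene tea_box [(0.43, [0.533, -0.114, 0.048])]
scene key_top []
top pepper_shaker [(0.67, [0.589, -0.255, 0.137])]
top shelf_top [(0.63, [0.582, -0.169, 0.082]), (0.43, [0.587, -0.256, 0.137])]
top spice_jar_1 [(0.96, [0.586, -0.168, 0.161]), (0.84, [0.585, -0.086, 0.163])]
top tea_box [(0.46, [0.521, -0.102, 0.051]), (0.27, [0.448, -0.377, 0.002])]
top key_top []
wrist pepper_shaker []
wrist shelf_top [(0.71, [0.59, -0.147, 0.09])]
wrist spice_jar_1 [(0.79, [0.595, -0.074, 0.194]), (0.65, [0.598, -0.155, 0.182])]
wrist tea_box [(0.72, [0.614, 0.295, 0.051]), (0.49, [0.529, -0.101, 0.067])]
wrist key_top [(0.93, [0.64, 0.026, 0.062])]
```

```bash
python3 -c "
from workcell import *
print(job_done())"
```

```text
the job is handed in; nothing more can be done
None
```

I handed the job in, but no verdict came back. By the final camera checks the shelf is on the third notch with the key up, the carton is about two-thirds under it, both spice jars and the shaker stand on it, and the gripper is clear.

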